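Correct the reel drawer behind its quarter-turn lock

TASK

Each of the three bays of the cabinet drawer should hold one small solder reel, but a big reel has got in: open the drawer - it may or may not be locked; if it holds, do not force it but push it home, turn the round knob a quarter turn and try again - move the big reel into the white tray and fill every bay that has no small reel from the spares on the bench, all lying flat. Then push the drawer shut, lock it with the knob, prove with a gentle tug on the handle that it holds (if not, push it home, turn it a little and tug again), and leave it pushed fully home. Leave the other big reel and the bottle where they are.

Things in the scene. Friction and masses are not known exactly. Their poses are not given: they have to be found in the camera images.
- cabinet: grey bench cabinet, fixed, 120 deep (x) by 162 wide (y) by 58 mm high, with one shallow drawer and a round lock knob on top; origin under its centre, x from the drawer front to the back (the drawer opens along its -x)
- drawer: the drawer (origin equals the cabinet's when shut); slides out 105 mm along the cabinet's -x to a stop, about 1.5 N friction, stays where left. Front plate 160 wide, z 4 to 56 mm, its face 68 mm ahead of the cabinet's centre when shut; side walls up to z 36 mm; on each rib between the bays a thin steel keeper stands up to z 53 mm. While locked it moves 3 to 15 mm, then stops dead
- handle (a point): middle of the drawer's bar handle: a 10 mm round bar along the cabinet's y, 84 mm between its ends, 40 mm off the front plate (35 mm clear gap) and 40 mm above the bench; moves with the drawer; at x = -108 mm in the cabinet's frame when shut, -213 mm when fully open
- lock_post: fixed collar of the lock on the middle of the cabinet top (origin at z = 58 mm), carrying the knob, whose bar under the top catches the shut drawer over 1.5 rad of each half turn of the knob and is free of it over the other 1.64 rad. With the drawer fully home, 1.5 rad frees a locked drawer, and mostly locks a free one (else try 0.5 rad back or on). Whether it is locked is found only by pulling
- knob_grip (a point): point on the upright axis of the lock knob, 4 mm below its top, to grip it at: an evenly fluted round aluminium knob, 44 mm across, from z = 62 to 88 mm, the same from all sides, so that its angle cannot be seen. It turns either way without stops against 0.15 N m
- white_tray: white open tray fixed on the bench at the left, 155 (x) by 200 (y) mm outside, thin walls up to z 32 mm, floor at z = 3 mm; origin under its centre. A black stubby driver lies in it at its front right, and a small blue vise, 78 mm tall, stands at its back right corner
- bay_0 (a point): centre of the floor (z = 9 mm) of the drawer's right bay, as seen by the robot; the bay is 46 mm wide (y), 105 mm long (x), parted from its neighbour by a rib 13 mm above the floor; moves with the drawer
- bay_1 (a point): centre of the floor (z = 9 mm) of the drawer's middle bay, as seen by the robot; the bay is 46 mm wide (y), 105 mm long (x), parted from its neighbour by a rib 13 mm above the floor; moves with the drawer
- bay_2 (a point): centre of the floor (z = 9 mm) of the drawer's left bay, as seen by the robot; the bay is 46 mm wide (y), 105 mm long (x), parted from its neighbour by a rib 13 mm above the floor; moves with the drawer
- spare_1: plain small reel of solder wire lying flat, 33 mm across its two flanges and 20 mm high, with silvery end faces; origin at the centre of its underside, z up. One of three spares standing on the bench left of the cabinet
- spare_2: plain small reel of solder wire lying flat, 33 mm across its two flanges and 20 mm high, with silvery end faces; origin at the centre of its underside, z up. One of three spares standing on the bench left of the cabinet
- spare_3: plain small reel of solder wire lying flat, 33 mm across its two flanges and 20 mm high, with silvery end faces; origin at the centre of its underside, z up. One of three spares standing on the bench left of the cabinet
- kit_a: plain small reel of solder wire lying flat, 33 mm across its two flanges and 20 mm high, with silvery end faces; origin at the centre of its underside, z up. In the drawer from the start, in one of the bays, if present: may be absent
- kit_b: plain small reel of solder wire lying flat, 33 mm across its two flanges and 20 mm high, with silvery end faces; origin at the centre of its underside, z up. In the drawer from the start, in one of the bays, if present: may be absent
- big_reel: big reel of solder wire lying flat, 43 mm across the flanges and 28 mm high (the wound middle between the flanges, which the fingers meet, is 36 mm), with cream label; origin at the centre of its underside, which may read 1.5 mm under the surface it lies on. The wrong reel, in one of the drawer's bays at the start
- big_spare: big reel of solder wire lying flat, 43 mm across the flanges and 28 mm high (the wound middle between the flanges, which the fingers meet, is 36 mm), with cream label; origin at the centre of its underside, which may read 1.5 mm under the surface it lies on. Stands among the spares on the bench and stays there
- flux_bottle: squeeze bottle, 33 mm across, 92 mm high, standing behind the spares: a bystander; origin under its centre
There are look-alikes about, which are no part of the job. Leave any orange or yellow look-alike of the spare_2 alone.

How it is judged:
By the outcome, as a careful person would: the job done as asked, in the order asked, and still so for the second after the job is handed in, with the robot touching nothing.
Of kit_a, kit_b only 1 to 2 are there at a start; the rules pass over those that are not, and their reading is None.
At some moment in a run one of spare_1, spare_2, spare_3 may be knocked a few centimetres aside while the robot is not near it.
It also fails if it takes over 208 s, if anything falls off the work surface, if the arm or the gripper's body presses on something with over 40 N, if the wrist force passes 120 N, or if a joint passes its speed limit or range.

ROBOT

A 7-joint arm with a two-finger parallel gripper is mounted at the origin on a cart in front of the work surface, level with it; the furniture and walls round the work are solid. World frame = base frame: x ahead of the robot, y to its left, z up, the work surface at z = 0. Lengths are in m, angles in rad, forces in N, time in s.
With the tool pointing down it reaches from about 0.4 to 0.85 m from the base axis. Payload 4.5 kg.
Tool frame: the origin (TCP) lies between the finger pads; the fingertips stand 14 mm ahead of it and the grasp point (between the pads) lies 5 mm behind it; z points along the fingers, x is the direction in which the jaws open and shut, and the axes are right-handed (so a half turn about z gives the same grasp; the last joint's range is limited). The gripper opens to 85 mm and grips with 20 to 120 N. Pads are 22 mm wide; open, the fingers measure 114 mm over their backs; the gripper's body (76 mm by 85 mm) begins 54 mm behind the grasp point. The pads swing forward as they close: fully open they stand 13 mm farther back than shut.
Start: joints at [1.147, 0.689, -0.195, 1.565, 0.157, 0.902, -0.215], TCP at [0.276, -0.561, 0.245] pointing down, gripper open.
Joint ranges: [-3.01, 3.01], [-0.46, 2.08], [-1.47, 1.51], [0.13, 2.56], [-1, 4.14], [0.04, 2.09], [-2.66, 2.66]. Speed limits (rad/s): [2.57, 2.57, 3.14, 3.14, 3.14, 3.14, 3.14].

INTERFACE

Orientations are given as a unit quaternion [w, x, y, z].
In Python, from cell import bot gives the robot as it stands.
- The arm moves only by the tool move_arm, never from a script. Its argument "motion" is one flat list of numbers, 7 for each row, row after row: the shift along the tool's x, y, z in m, then the turn, a rotation vector about the tool's x, y, z in rad, then the finger opening in m, from 0 to 0.0854. In form: [tx, ty, tz, wx, wy, wz, fingers, tx, ty, tz, wx, wy, wz, fingers, ...]. A call has exactly 5 rows; each row shifts and turns the commanded pose from where the row before left it, along the tool's axes as they then stand; what a row does not reach is not made up. A row lasts 1/12 s, in which the tool goes at most 41.7 mm and 7.16 degrees, less where a joint would pass 70% of its speed; a pose out of reach is approached as far as the arm can. A call is refused whole if a number of a shift passes 0.0417 or a number of a turn 0.125, either way. A call with a gripper value outside its range is refused whole. The fingers move at their own pace and stop on an object; the grip force is fixed at half the most. Time passes only in rows, so rows that do not move let the fingers close, or fill a call up. It gives the time, the measured TCP pose, the force and the opening at its end, in the units of the state.
- bot.read_state(): the state, without advancing time (a new reading comes with each control period).
- bot.get_image(name): name is "side" or "top" or "wrist"; returns the picture (480x640x3 uint8, blue, green, red); there is no depth.
- bot.get_calibration(name): a dict with "intrinsics" (3x3 intrinsics, pixels), "rvec" (rotation vector, rad) and "tvec" (3), from world to camera coordinates, as OpenCV has them; the wrist camera has in their place "T_tool_cam" (4x4, takes a point from camera to tool coordinates, whose origin is the TCP and whose axes are the tool frame's). Camera axes: x right, y down, z forward; pixel columns grow to the right and rows downward; lengths in m; the calibration is good to about 2 mm. A picture is of the moment at which its call begins: read the wrist's pose just before it. get_calibration takes no time and is no camera call.
- bot.finish_job(): hands the job in, once; it reports no verdict.
The state is a dict: "clock": time; "joints": joint angles; "qd": joint speeds; "tau": joint torques, N m; "position": TCP position; "tcp_rot": TCP orientation; "contact_force": force on the tool from outside, world axes, zero at the start; "moment": the same for the moment, N m; "gripper_width": finger opening in m.
Only numpy, scipy, OpenCV 4.12 (cv2) and the standard library are available. Lean on these libraries where they do the work, as an engineer would, in place of code of your own. Each camera call takes 0.05 s, during which the arm holds its last target.

## Working session

There is one attempt and no reset: what is moved stays moved. The work goes in short steps, Python scripts to look and compute and a tool call to move; the robot and the scene stay as the last step left them, time stands still between calls to the robot, and variables do not carry over. Pictures are saved under pics/ and viewed, and the job is handed in when it is done.

Besides the shell and the picture viewer there is one more tool, called after "Call:" in YAML: its name, and indented under it one key for each argument. move_arm: Moves the arm, as the interface text tells. Its arguments: {"type":"object","properties":{"motion":{"type":"array"}},"required":["motion"]}

```bash
ls; mkdir -p pics; python3 - <<'E'
from cell import bot
import cv2
s=bot.read_state()
print(s)
for n in ("top","side","wrist"):
    im=bot.get_image(n); cv2.imwrite(f"pics/{n}0.png",im)
    print(n,bot.get_calibration(n))
E
```

```text
pics
{'clock': 0.0, 'joints': array([ 1.1468561 ,  0.69000681, -0.19449753,  1.56640298,  0.1572988 ,
        0.90249016, -0.21511623]), 'qd': array([-7.54874180e-04, -5.96622823e-04,  1.50653459e-03,  1.15537376e-03,
        1.58633730e-05, -1.39720434e-04,  1.15740945e-03]), 'tau': array([ 2.80739350e-04, -5.39605558e+01, -1.26624160e+00, -1.58542764e+01,
        9.24721855e-03,  9.38597223e-03,  1.85403428e-05]), 'position': array([ 0.27585965, -0.56009817,  0.24445366]), 'tcp_rot': array([-4.41899541e-04,  8.49110233e-01, -5.28214818e-01, -8.50142863e-04]), 'contact_force': array([ 0.13229323, -1.47199529,  0.12283555]), 'moment': array([-0.05453365,  0.00955964, -0.0455258 ]), 'gripper_width': 0.08513123322883213}
top {'intrinsics': array([[519.50050746,   0.        , 320.48567308],
       [  0.        , 519.50050746, 232.64262463],
       [  0.        ,   0.        ,   1.        ]]), 'rvec': array([ 2.16295436, -2.13745326,  0.11545313]), 'tvec': array([-0.0237149 ,  0.52697287,  0.91216572])}
side {'intrinsics': array([[507.28058781,   0.        , 322.4015589 ],
       [  0.        , 507.28058781, 241.25587148],
       [  0.        ,   0.        ,   1.        ]]), 'rvec': array([ 0.05823506, -2.63624713,  1.70357704]), 'tvec': array([0.53648324, 0.08500898, 1.06180649])}
wrist {'intrinsics': array([[347.9938676 ,   0.        , 315.0423592 ],
       [  0.        , 347.9938676 , 230.69973166],
       [  0.        ,   0.        ,   1.        ]]), 'T_tool_cam': array([[ 9.99999018e-01, -5.95856830e-04, -1.26865598e-03,
        -2.01358839e-04],
       [ 9.74500226e-04,  9.46140031e-01,  3.23756223e-01,
        -8.32033703e-02],
       [ 1.00741385e-03, -3.23757142e-01,  9.46139682e-01,
        -1.27156885e-01],
       [ 0.00000000e+00,  0.00000000e+00,  0.00000000e+00,
         1.00000000e+00]])}
```

View pics/top0.png

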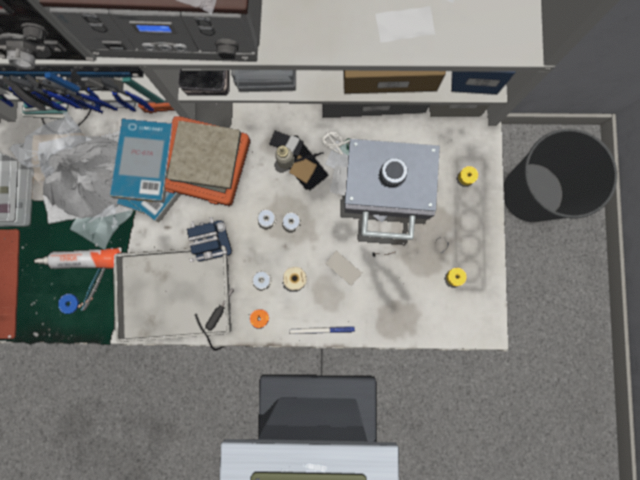

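View pics/side0.png

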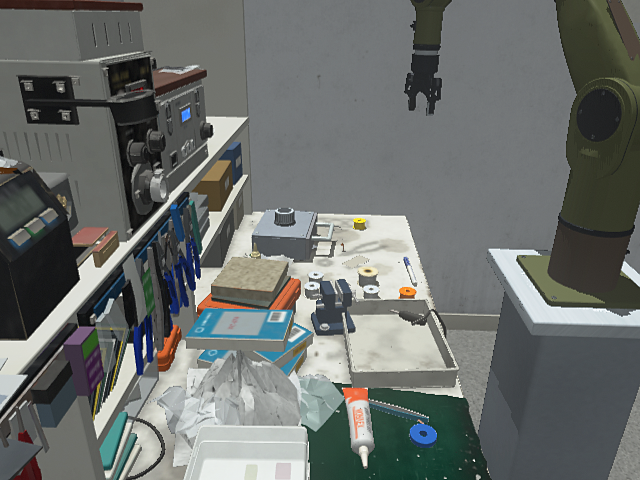

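View pics/wrist0.png

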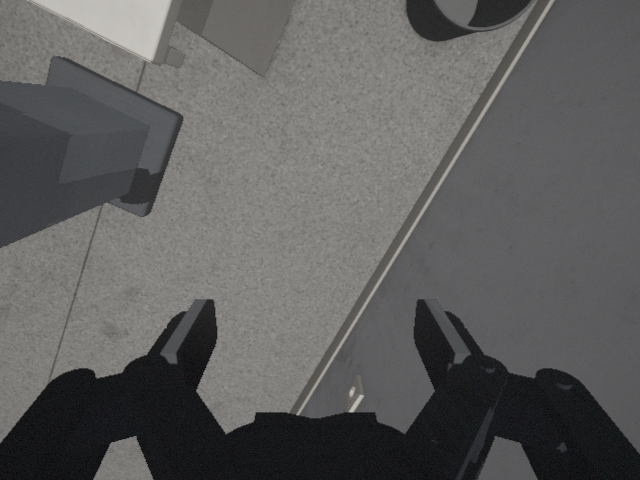

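```bash
cat > h.py <<'E'
import numpy as np, cv2
from scipy.spatial.transform import Rotation as R
from cell import bot
def Rq(q): return R.from_quat([q[1],q[2],q[3],q[0]])
def cam(name,st=None):
    c=bot.get_calibration(name);K=c["intrinsics"]
    if name=="wrist":
        T=np.eye(4);T[:3,:3]=Rq(st["tcp_rot"]).as_matrix();T[:3,3]=st["position"]
        return K,T@np.array(c["T_tool_cam"])
    Rm=cv2.Rodrigues(np.array(c["rvec"]))[0]
    T=np.eye(4);T[:3,:3]=Rm.T;T[:3,3]=-Rm.T@np.array(c["tvec"]).ravel()
    return K,T
def onplane(px,z,name,st=None):
    K,T=cam(name,st); d=T[:3,:3]@np.linalg.inv(K)@np.array([px[0],px[1],1.])
    o=T[:3,3]; return o+d*(z-o[2])/d[2]
def proj(P,name,st=None):
    K,T=cam(name,st); p=T[:3,:3].T@(np.array(P)-T[:3,3]); q=K@p; return q[:2]/q[2]
def rayxy(px,name,st=None):
    K,T=cam(name,st); d=T[:3,:3]@np.linalg.inv(K)@np.array([px[0],px[1],1.]); return T[:3,3],d/np.linalg.norm(d)
def tri(a,b):
    (o1,d1),(o2,d2)=a,b
    A=np.c_[d1,-d2]; s=np.linalg.lstsq(A,o2-o1,rcond=None)[0]
    return (o1+d1*s[0]+o2+d2*s[1])/2, np.linalg.norm(o1+d1*s[0]-o2-d2*s[1])
def st():
    s=bot.read_state(); return s
def yaw(s):
    x=Rq(s["tcp_rot"]).as_matrix()[:,0]; return np.arctan2(x[1],x[0])
def down(y):  # tool x at yaw y, z down
    c,s_=np.cos(y),np.sin(y); return R.from_matrix(np.array([[c,s_,0],[s_,-c,0],[0,0,-1.]]))
def go(p,y,Rt=None):
    """shift in present tool axes and the turn (rotvec in tool axes) to reach p, yaw y(mod pi nearest)"""
    s=st(); R0=Rq(s["tcp_rot"])
    d=R0.inv().apply(np.array(p)-s["position"])
    y0=yaw(s)
    if Rt is None:
        Rt=down(y)
    w=(R0.inv()*Rt).as_rotvec()
    print("shift(tool)",np.round(d,4),"turn",np.round(w,3),"rows>=%.1f"%max(np.linalg.norm(d)/.0417,np.linalg.norm(w)/.125), "yaw now %.3f"%y0)
def show():
    s=st(); print("t %.2f"%s["clock"],"p",np.round(s["position"],4),"yaw %.3f"%yaw(s),"F",np.round(s["contact_force"],1),"M",np.round(s["moment"],2),"w %.4f"%s["gripper_width"],"q",np.round(s["joints"],2)); return s
def save(name,f,crop=None,k=1):
    s=st(); im=bot.get_image(name)
    np.save("pics/_last.npy",im)
    o=im
    if crop: x0,y0,x1,y1=crop; o=im[y0:y1,x0:x1]
    if k!=1: o=cv2.resize(o,None,fx=k,fy=k,interpolation=cv2.INTER_CUBIC)
    cv2.imwrite("pics/"+f,o); return s,im
E
python3 - <<'E'
import cv2
im=cv2.imread("pics/top0.png")
cv2.imwrite("pics/c1.png",cv2.resize(im[120:260,330:470],None,fx=4,fy=4,interpolation=cv2.INTER_CUBIC))
cv2.imwrite("pics/c2.png",cv2.resize(im[190:340,230:350],None,fx=4,fy=4,interpolation=cv2.INTER_CUBIC))
E
```

```text
(no output)
```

View pics/c1.png

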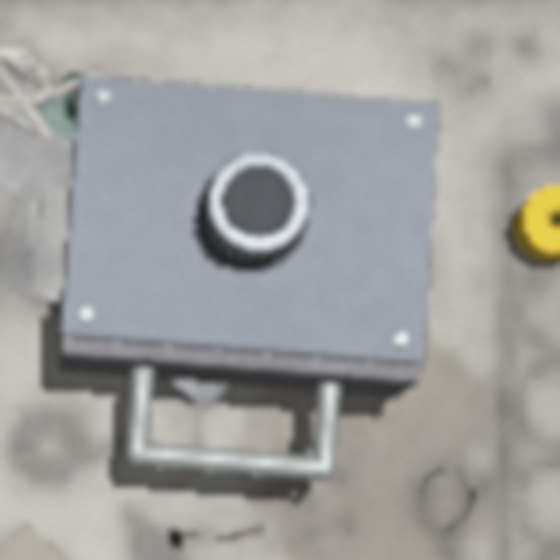

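View pics/c2.png

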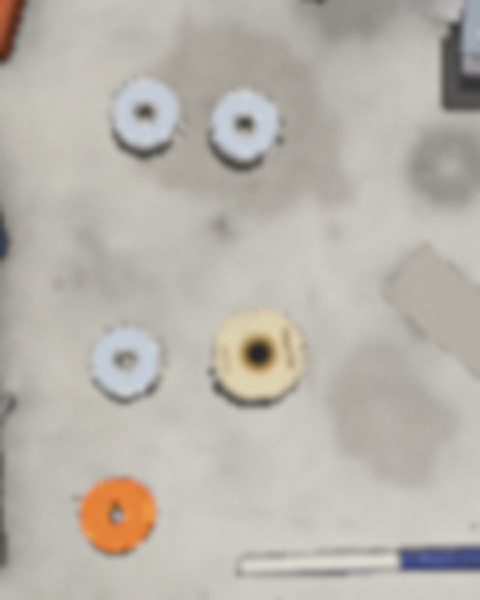

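The three silver reels at (266,219), (291,221) and (262,281) are the plain spares. The one at (260,318) is orange, so I leave it alone. The cream reel at (294,279) is the big spare, and the knob is at about (394,171).

```bash
python3 - <<'E'
from h import *
c=lambda x,y:(330+(x+.5)/4-.5,120+(y+.5)/4-.5)
S=[onplane(c(*p),.058,"top") for p in [(104,96),(415,120),(402,338),(87,313)]]
S=np.array(S);print(S.round(4)); m=S.mean(0);print("centre screws",m)
ax=(S[0]+S[1]-S[2]-S[3])/2; ay=(S[0]+S[3]-S[1]-S[2])/2
print("yaw x",np.arctan2(ax[1],ax[0]),"yaw y",np.arctan2(-ay[0],ay[1]),np.linalg.norm(ax),np.linalg.norm(ay))
print("knob",onplane(c(258,203),.088,"top"))
for p in [(135,457),(330,467)]: print("handle",onplane(c(*p),.043,"top"))
e=lambda x,y:(230+(x+.5)/4-.5,190+(y+.5)/4-.5)
for n,p,z in [("sA",(145,115),.02),("sB",(244,126),.02),("sC",(126,361),.02),("big",(258,354),.028)]:
    print(n,onplane(e(*p),z,"top").round(4))
for n,p in [("tray",q) for q in [(115,255),(229,250),(229,331),(117,341)]]: print(n,p,onplane(p,.032,"top").round(3))
print("driver",onplane((215,318),.01,"top").round(3),"bottle",onplane((284,153),.09,"top").round(3),"vise",onplane((208,240),.07,"top").round(3))
show()
E
```

```text
[[ 0.6866 -0.0793  0.058 ]
 [ 0.6767 -0.219   0.058 ]
 [ 0.5772 -0.2118  0.058 ]
 [ 0.5871 -0.0721  0.058 ]]
centre screws [ 0.63187496 -0.14554624  0.058     ]
yaw x -0.07143550499704034 yaw y -0.0709419402540547 0.0997875718660777 0.1400620233492977
knob [ 0.63039846 -0.14457689  0.088     ]
handle [ 0.524512  -0.0946508  0.043    ]
handle [ 0.52095581 -0.18187234  0.043     ]
sA [0.5543 0.0842 0.02  ]
sB [0.5496 0.0382 0.02  ]
sC [0.4407 0.09   0.02  ]
big [0.4444 0.0292 0.028 ]
tray (115, 255) [0.482 0.356 0.032]
tray (229, 250) [0.494 0.148 0.032]
tray (229, 331) [0.349 0.143 0.032]
tray (117, 341) [0.329 0.343 0.032]
driver [0.37  0.174 0.01 ] bottle [0.659 0.047 0.09 ] vise [0.507 0.178 0.07 ]
t 0.15 p [ 0.276  -0.5602  0.2447] yaw -1.113 F [-1.  -1.3 -0.2] M [-0.07  0.02 -0.  ] w 0.0854 q [ 1.15  0.69 -0.19  1.57  0.16  0.9  -0.22]
```

```bash
cat >> h.py <<'E'
C=np.array([.631,-.145,0]); Y=-.071
cx=np.array([np.cos(Y),np.sin(Y),0]); cy=np.array([-np.sin(Y),np.cos(Y),0])
def cab(a,b,z): return C+a*cx+b*cy+np.array([0,0,z])
def tocab(p): d=np.array(p)-C; return np.array([d@cx,d@cy,p[2]])
E
python3 - <<'E'
from h import *
go(cab(-.108,0,.15),Y)
s=st();print(tocab(s["position"]))
E
```

```text
shift(tool) [-0.2699 -0.4087  0.095 ] turn [-1.000e-03  1.000e-03 -1.042e+00] rows>=12.0 yaw now -1.113
[-0.32465062 -0.43935875  0.24466395]
```

Call:
move_arm:
  motion: [0, 0, 0, 0, 0, -0.12, 0.03, 0, 0, 0, 0, 0, -0.12, 0.03, 0, 0, 0, 0, 0, -0.12, 0.03, 0, 0, 0, 0, 0, -0.12, 0.03, 0, 0, 0, 0, 0, -0.12, 0.03]

```text
clock: 0.57
position: [0.2761, -0.5605, 0.245]
tcp_rot: [-0.0, 0.968, -0.251, -0.0]
contact_force: [0.0, 0.6, -0.1]
gripper_width: 0.0303
```

Call:
move_arm:
  motion: [0, 0, 0, 0, 0, -0.12, 0.03, 0, 0, 0, 0, 0, -0.12, 0.03, 0, 0, 0, 0, 0, -0.12, 0.03, 0, 0, 0, 0, 0, -0.082, 0.03, 0, 0, 0, 0, 0, 0, 0.03]

```text
clock: 0.98
position: [0.2759, -0.5605, 0.2448]
tcp_rot: [-0.0, 0.999, -0.035, -0.0]
contact_force: [0.2, -0.9, 0.4]
gripper_width: 0.0299
```

Call:
move_arm:
  motion: [0.015, -0.035, 0, 0, 0, 0, 0.03, 0.015, -0.035, 0, 0, 0, 0, 0.03, 0.015, -0.035, 0, 0, 0, 0, 0.03, 0.015, -0.035, 0, 0, 0, 0, 0.03, 0.015, -0.035, 0, 0, 0, 0, 0.03]

```text
clock: 1.4
position: [0.3638, -0.3898, 0.2453]
tcp_rot: [-0.0, 0.999, -0.037, 0.0]
contact_force: [-0.1, -0.4, -0.4]
gripper_width: 0.03
```

Call:
move_arm:
  motion: [0.015, -0.035, 0, 0, 0, 0, 0.03, 0.015, -0.035, 0, 0, 0, 0, 0.03, 0.015, -0.035, 0, 0, 0, 0, 0.03, 0.015, -0.035, 0, 0, 0, 0, 0.03, 0.015, -0.035, 0, 0, 0, 0, 0.03]

```text
clock: 1.82
position: [0.4512, -0.2205, 0.2454]
tcp_rot: [0.0, 0.999, -0.037, 0.0]
contact_force: [0.9, 0.1, 0.8]
gripper_width: 0.03
```

```bash
python3 - <<'E'
from h import *
s=show(); go(cab(-.108,0,.13),Y); save("wrist","w1.png")
E
```

```text
t 1.82 p [ 0.4512 -0.2205  0.2454] yaw -0.074 F [0.9 0.1 0.8] M [ 0.03 -0.11  0.01] w 0.0300 q [ 0.66  0.56 -0.47  1.92  0.36  0.74 -0.09]
shift(tool) [ 0.0657 -0.0884  0.1154] turn [ 0.    -0.    -0.003] rows>=3.8 yaw now -0.074
```

View pics/w1.png

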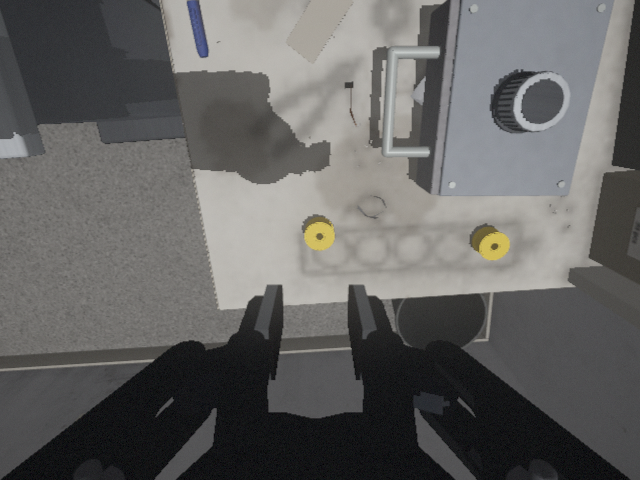

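The wrist view shows the four lid screws at (474,8), (601,7), (452,185) and (561,184), the knob top at (543,98), and the handle bar ends at (390,50) and (386,152).

```bash
python3 - <<'E'
from h import *
s=st()
S=np.array([onplane(p,.058,"wrist",s) for p in [(474,8),(601,7),(561,184),(452,185)]]);print(S.round(4),S.mean(0))
ax=(S[1]+S[2]-S[0]-S[3]);print(np.arctan2(ax[1],ax[0]))
print(onplane((545,98),.088,"wrist",s), [onplane(p,.045,"wrist",s) for p in [(391,50),(388,152)]])
E
```

```text
[[ 0.5924 -0.0564  0.058 ]
 [ 0.6928 -0.0618  0.058 ]
 [ 0.684  -0.2028  0.058 ]
 [ 0.5839 -0.1974  0.058 ]] [ 0.63829968 -0.1295963   0.058     ]
-0.0537782811112924
[ 0.63962397 -0.12723155  0.088     ] [array([ 0.52986476, -0.08038244,  0.045     ]), array([ 0.52768546, -0.16540596,  0.045     ])]
```

Call:
move_arm:
  motion: [0.0132, -0.0177, 0.0231, 0, 0, 0, 0.03, 0.0132, -0.0177, 0.0231, 0, 0, 0, 0.03, 0.0132, -0.0177, 0.0231, 0, 0, 0, 0.03, 0.0132, -0.0177, 0.0231, 0, 0, 0, 0.03, 0.0132, -0.0177, 0.0231, 0, 0, 0, 0.03]

```text
clock: 2.28
position: [0.5234, -0.1381, 0.1287]
tcp_rot: [0.0, 0.999, -0.037, 0.0]
contact_force: [0.0, -1.2, -0.1]
gripper_width: 0.0299
```

```bash
python3 - <<'E'
from h import *
s=show(); go(cab(-.108,0,.036),Y); save("wrist","w2.png")
E
```

```text
t 2.28 p [ 0.5234 -0.1381  0.1287] yaw -0.074 F [ 0.  -1.2 -0.1] M [-0.04 -0.02 -0.04] w 0.0299 q [ 0.37  0.77 -0.34  1.92  0.47  0.53 -0.36]
shift(tool) [-0.0002 -0.0008  0.0927] turn [ 0.001 -0.    -0.003] rows>=2.2 yaw now -0.074
```

View pics/w2.png

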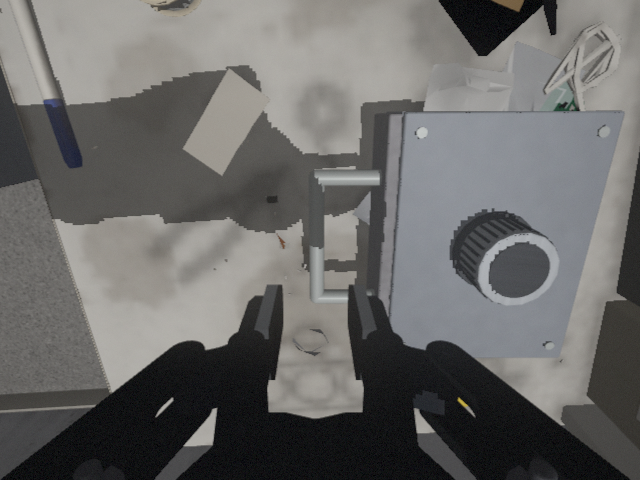

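Measuring again: screws at (422,132), (604,131) and (549,345), knob top at (518,268), and handle bar ends at (319,177) and (318,297).

```bash
python3 - <<'E'
from h import *
s=save("wrist","w3.png")[0]
S=np.array([onplane(p,.058,"wrist",s) for p in [(422,132),(604,131),(549,345)]]);print(S.round(4),(S[0]+S[2])/2)
ax=(S[1]-S[0]);print(np.arctan2(ax[1],ax[0]))
K=onplane((518,268),.088,"wrist",s); H=[onplane(p,.045,"wrist",s) for p in [(319,174),(317,300)]]
print(K,tocab(K),[tocab(h) for h in H]); show()
E
```

```text
[[ 0.5873 -0.0626  0.058 ]
 [ 0.6849 -0.0687  0.058 ]
 [ 0.6751 -0.2048  0.058 ]] [ 0.63118039 -0.13368011  0.058     ]
-0.06286299689181411
[ 0.63006879 -0.13203225  0.088     ] [-0.0018488   0.01286902  0.088     ] [array([-0.1047233,  0.0541916,  0.045    ]), array([-0.10553199, -0.03085237,  0.045     ])]
t 2.38 p [ 0.5238 -0.1339  0.1269] yaw -0.067 F [-0.4 -0.5  0.3] M [-0.02  0.02  0.02] w 0.0300 q [ 0.37  0.77 -0.34  1.92  0.47  0.53 -0.36]
```

View pics/w3.png

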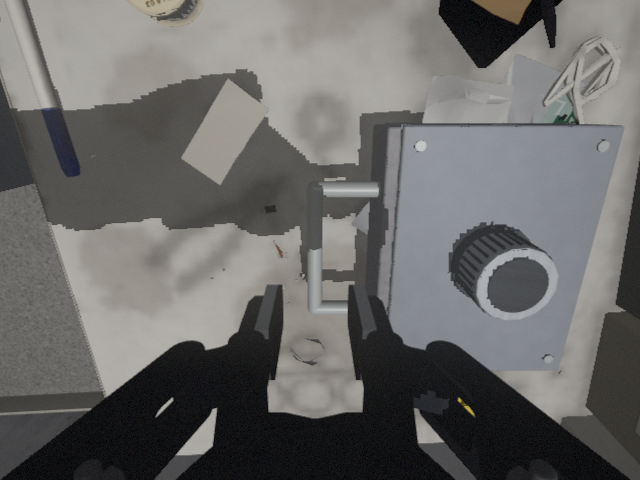

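The view has settled: screws at (420,147), (603,146) and (548,359), knob top at (516,284), and handle bar ends at (316,187) and (314,309).

```bash
python3 - <<'E'
from h import *
s=show()
S=np.array([onplane(p,.058,"wrist",s) for p in [(420,147),(603,146),(548,359)]]);print(S.round(4),(S[0]+S[2])/2)
ax=(S[1]-S[0]);print(np.arctan2(ax[1],ax[0]))
K=onplane((516,284),.088,"wrist",s); H=[onplane(p,.045,"wrist",s) for p in [(315,184),(314,312)]]
print(K,tocab(K),[tocab(h) for h in H]); 
go(cab(-.108,0,.036),Y)
E
```

```text
t 2.38 p [ 0.5238 -0.1339  0.1269] yaw -0.067 F [-0.4 -0.5  0.3] M [-0.02  0.02  0.02] w 0.0300 q [ 0.37  0.77 -0.34  1.92  0.47  0.53 -0.36]
[[ 0.5852 -0.0724  0.058 ]
 [ 0.6852 -0.0787  0.058 ]
 [ 0.6756 -0.2192  0.058 ]] [ 0.63038591 -0.14581197  0.058     ]
-0.062309974967439445
[ 0.62942158 -0.1438908   0.088     ] [-0.00165313  0.00099443  0.088     ] [array([-0.10859786,  0.04583215,  0.045     ]), array([-0.10901941, -0.04320315,  0.045     ])]
shift(tool) [-0.      0.0038  0.0909] turn [-0.004  0.003  0.004] rows>=2.2 yaw now -0.067
```

Call:
move_arm:
  motion: [0, 0.004, 0.03, 0, 0, 0.003, 0.03, 0, 0, 0.03, 0, 0, 0, 0.03, 0, 0, 0.02, 0, 0, 0, 0.03, 0, 0, 0.01, 0, 0, 0, 0.03, 0, 0, 0, 0, 0, 0, 0.03]

```text
clock: 2.8
position: [0.5212, -0.1431, 0.0384]
tcp_rot: [0.0, 0.999, -0.038, -0.002]
contact_force: [0.6, -0.7, 0.6]
gripper_width: 0.03
```

Call:
move_arm:
  motion: [0, 0, 0, 0, 0, 0, 0, 0, 0, 0, 0, 0, 0, 0, 0, 0, 0, 0, 0, 0, 0, 0, 0, 0, 0, 0, 0, 0, 0, 0, 0, 0, 0, 0, 0]

```text
clock: 3.22
position: [0.5235, -0.143, 0.0411]
tcp_rot: [0.0, 0.999, -0.037, 0.001]
contact_force: [-0.8, -0.4, 6.7]
gripper_width: 0.0077
```

```bash
python3 - <<'E'
from h import *
s=show(); print(tocab(s["position"]))
E
```

```text
t 3.22 p [ 0.5235 -0.143   0.0411] yaw -0.074 F [-0.8 -0.4  6.7] M [-0.19 -0.03  0.03] w 0.0077 q [ 0.31  0.92 -0.22  1.95  0.55  0.34 -0.43]
[-0.10735608 -0.00560802  0.04106976]
```

```bash
python3 - <<'E'
from h import *
save("wrist","w4.png")
save("side","s4.png",(230,180,390,300),4)
show()
E
```

```text
t 3.32 p [ 0.5235 -0.143   0.0411] yaw -0.074 F [0.6 0.3 6.7] M [-0.1  -0.03  0.  ] w 0.0075 q [ 0.31  0.92 -0.22  1.95  0.55  0.34 -0.43]
```

View pics/w4.png

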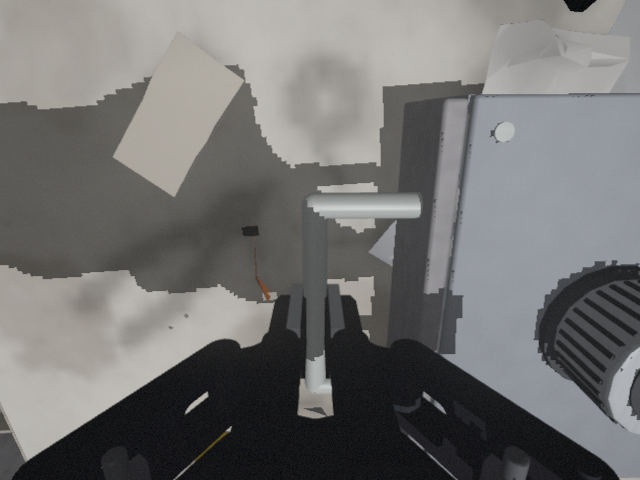

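View pics/s4.png

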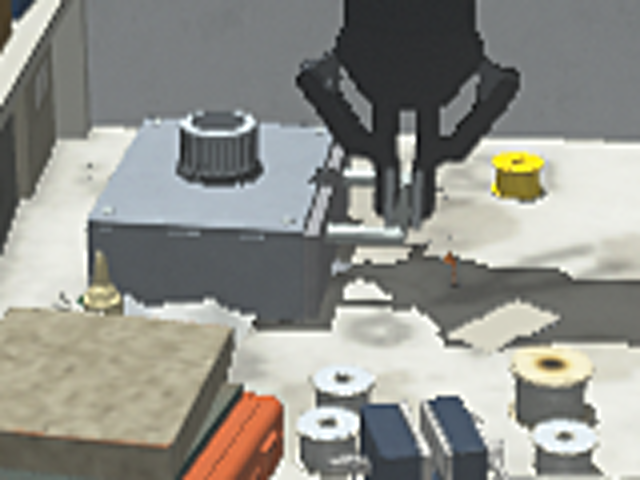

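Call:
move_arm:
  motion: [-0.002, 0, 0, 0, 0, 0, 0, -0.002, 0, 0, 0, 0, 0, 0, -0.002, 0, 0, 0, 0, 0, 0, -0.002, 0, 0, 0, 0, 0, 0, 0, 0, 0, 0, 0, 0, 0]

```text
clock: 3.73
position: [0.5158, -0.1425, 0.0411]
tcp_rot: [0.0, 0.999, -0.037, 0.002]
contact_force: [1.1, -0.5, 5.8]
gripper_width: 0.0074
```

```bash
python3 - <<'E'
from h import *
s=show(); print(tocab(s["position"]))
E
```

```text
t 3.73 p [ 0.5158 -0.1425  0.0411] yaw -0.074 F [ 1.1 -0.5  5.8] M [-0.17 -0.11  0.02] w 0.0074 q [ 0.31  0.91 -0.21  1.97  0.56  0.32 -0.43]
[-0.11512067 -0.00564832  0.04106149]
```

Call:
move_arm:
  motion: [-0.002, 0, 0, 0, 0, 0, 0, -0.002, 0, 0, 0, 0, 0, 0, -0.002, 0, 0, 0, 0, 0, 0, -0.002, 0, 0, 0, 0, 0, 0, -0.002, 0, 0, 0, 0, 0, 0]

```text
clock: 4.15
position: [0.5106, -0.1421, 0.0411]
tcp_rot: [0.0, 0.999, -0.037, 0.006]
contact_force: [8.7, -2.2, -0.5]
gripper_width: 0.0077
```

```bash
python3 - <<'E'
from h import *
s=show(); print(tocab(s["position"]))
E
```

```text
t 4.15 p [ 0.5106 -0.1421  0.0411] yaw -0.074 F [ 8.7 -2.2 -0.5] M [-0.63 -1.81 -0.01] w 0.0077 q [ 0.3   0.91 -0.19  1.99  0.57  0.28 -0.44]
[-0.12026788 -0.00560404  0.04113991]
```

The drawer stopped after 13 mm and the force climbed to 9 N, so it is locked. I'll push it home.

Call:
move_arm:
  motion: [0.006, 0, 0, 0, 0, 0, 0, 0.005, 0, 0, 0, 0, 0, 0, 0.005, 0, 0, 0, 0, 0, 0, 0.003, 0, 0, 0, 0, 0, 0, 0.002, 0, 0, 0, 0, 0, 0]

```text
clock: 4.57
position: [0.5241, -0.143, 0.041]
tcp_rot: [0.001, 0.999, -0.037, -0.001]
contact_force: [-7.7, 1.0, 15.6]
gripper_width: 0.0076
```

```bash
python3 - <<'E'
from h import *
s=show(); print(tocab(s["position"]))
E
```

```text
t 4.57 p [ 0.5241 -0.143   0.041 ] yaw -0.074 F [-7.7  1.  15.6] M [0.19 1.4  0.1 ] w 0.0076 q [ 0.31  0.92 -0.23  1.94  0.55  0.35 -0.42]
[-0.10677408 -0.00562771  0.04096843]
```

Call:
move_arm:
  motion: [0, 0, 0, 0, 0, 0, 0.03, 0, 0, 0, 0, 0, 0, 0.03, 0, 0, 0, 0, 0, 0, 0.03, 0, 0, -0.03, 0, 0, 0, 0.03, 0, 0, -0.03, 0, 0, 0, 0.03]

```text
clock: 4.98
position: [0.5239, -0.1423, 0.0989]
tcp_rot: [-0.0, 0.999, -0.037, -0.002]
contact_force: [1.4, -0.2, -0.6]
gripper_width: 0.0301
```

Call:
move_arm:
  motion: [0, 0, -0.03, 0, 0, 0, 0.07, 0.02, 0, -0.01, 0, 0, 0, 0.07, 0.03, 0, 0, 0, 0, 0, 0.07, 0.03, 0, 0, 0, 0, 0, 0.07, 0, 0, 0, 0, 0, -0.003, 0.07]

```text
clock: 5.4
position: [0.6116, -0.1485, 0.1407]
tcp_rot: [-0.001, 0.999, -0.036, 0.005]
contact_force: [0.7, -0.1, -0.3]
gripper_width: 0.07
```

```bash
python3 - <<'E'
from h import *
s=show(); print(tocab(s["position"])); go([.6300,-.1447,.079],Y)
E
```

```text
t 5.40 p [ 0.6116 -0.1485  0.1407] yaw -0.071 F [ 0.7 -0.1 -0.3] M [ 0.03 -0.06 -0.01] w 0.0700 q [ 0.38  0.84 -0.39  1.64  0.43  0.73 -0.29]
[-0.0190776  -0.00483718  0.14074089]
shift(tool) [ 0.0175 -0.005   0.0619] turn [-0.001 -0.009 -0.   ] rows>=1.5 yaw now -0.071
```

Call:
move_arm:
  motion: [0.022, -0.005, 0.02, 0, 0, 0, 0.07, 0, 0, 0, 0, 0, 0, 0.07, 0, 0, 0, 0, 0, 0, 0.07, 0, 0, 0, 0, 0, 0, 0.07, 0, 0, 0, 0, 0, 0, 0.07]

```text
clock: 5.82
position: [0.6268, -0.1455, 0.1201]
tcp_rot: [0.0, 0.999, -0.036, -0.0]
contact_force: [0.2, -0.0, -0.4]
gripper_width: 0.0702
```

```bash
python3 - <<'E'
from h import *
s=show(); print(tocab(s["position"])); go([.6300,-.1447,.079],Y)
E
```

```text
t 5.82 p [ 0.6268 -0.1455  0.1201] yaw -0.071 F [ 0.2 -0.  -0.4] M [-0.04  0.03 -0.05] w 0.0702 q [ 0.36  0.89 -0.38  1.6   0.44  0.74 -0.29]
[-0.00414173 -0.00084065  0.12010544]
shift(tool) [ 0.0031 -0.0011  0.0411] turn [ 0.     0.001 -0.   ] rows>=1.0 yaw now -0.071
```

Call:
move_arm:
  motion: [0.003, -0.001, 0.02, 0, 0, 0, 0.07, 0, 0, 0.021, 0, 0, 0, 0.07, 0, 0, 0, 0, 0, 0, 0.07, 0, 0, 0, 0, 0, 0, 0, 0, 0, 0, 0, 0, 0, 0]

```text
clock: 6.23
position: [0.631, -0.1447, 0.08]
tcp_rot: [0.0, 0.999, -0.036, 0.001]
contact_force: [0.1, -1.1, 1.5]
gripper_width: 0.0473
```

Call:
move_arm:
  motion: [0, 0, 0, 0, 0, 0, 0, 0, 0, 0, 0, 0, 0, 0, 0, 0, 0, 0, 0, 0, 0, 0, 0, 0, 0, 0, 0.05, 0, 0, 0, 0, 0, 0, 0.05, 0]

```text
clock: 6.65
position: [0.632, -0.1447, 0.0808]
tcp_rot: [0.0, 0.996, -0.086, 0.002]
contact_force: [-0.2, -1.3, 6.6]
gripper_width: 0.0423
```

```bash
python3 - <<'E'
from h import *
s=show()
E
```

```text
t 6.65 p [ 0.632  -0.1447  0.0808] yaw -0.173 F [-0.2 -1.3  6.6] M [-0.08  0.09  0.12] w 0.0423 q [ 0.33  0.94 -0.32  1.6   0.43  0.66 -0.39]
```

Call:
move_arm:
  motion: [0, 0, 0, 0, 0, 0.12, 0, 0, 0, 0, 0, 0, 0.12, 0, 0, 0, 0, 0, 0, 0.12, 0, 0, 0, 0, 0, 0, 0.12, 0, 0, 0, 0, 0, 0, 0.12, 0]

```text
clock: 7.07
position: [0.6313, -0.1444, 0.0808]
tcp_rot: [-0.0, 0.926, -0.378, 0.001]
contact_force: [-2.7, 0.7, 7.8]
gripper_width: 0.0419
```

Call:
move_arm:
  motion: [0, 0, 0, 0, 0, 0.12, 0, 0, 0, 0, 0, 0, 0.12, 0, 0, 0, 0, 0, 0, 0.12, 0, 0, 0, 0, 0, 0, 0.12, 0, 0, 0, 0, 0, 0, 0.12, 0]

```text
clock: 7.48
position: [0.6308, -0.1436, 0.0807]
tcp_rot: [-0.001, 0.773, -0.635, -0.0]
contact_force: [-2.9, 1.5, 9.4]
gripper_width: 0.0423
```

Call:
move_arm:
  motion: [0, 0, 0, 0, 0, 0.1, 0, 0, 0, 0, 0, 0, 0.1, 0, 0, 0, 0, 0, 0, 0, 0, 0, 0, 0, 0, 0, 0, 0, 0, 0, 0, 0, 0, 0, 0]

```text
clock: 7.9
position: [0.6308, -0.1434, 0.0807]
tcp_rot: [0.001, -0.707, 0.707, 0.0]
contact_force: [-3.1, 2.5, 10.4]
gripper_width: 0.0419
```

```bash
python3 - <<'E'
from h import *
s=show()
E
```

```text
t 7.90 p [ 0.6308 -0.1434  0.0807] yaw -1.571 F [-3.1  2.5 10.4] M [ 0.41  0.55 -0.11] w 0.0419 q [ 0.13  0.93  0.03  1.62 -0.05  0.6  -1.37]
```

Call:
move_arm:
  motion: [0, 0, 0, 0, 0, 0, 0.07, 0, 0, 0, 0, 0, 0, 0.07, 0, 0, 0, 0, 0, 0, 0.07, 0, 0, -0.03, 0, 0, 0, 0.07, 0, 0, -0.03, 0, 0, 0, 0.07]

```text
clock: 8.32
position: [0.6289, -0.1442, 0.1374]
tcp_rot: [-0.002, -0.707, 0.707, 0.002]
contact_force: [1.2, -0.9, 0.4]
gripper_width: 0.0698
```

Call:
move_arm:
  motion: [0, 0, 0, 0, 0, -0.12, 0.03, 0, 0, 0, 0, 0, -0.12, 0.03, 0, 0, 0, 0, 0, -0.12, 0.03, 0, 0, 0, 0, 0, -0.12, 0.03, 0, 0, 0, 0, 0, -0.12, 0.03]

```text
clock: 8.73
position: [0.6305, -0.1447, 0.1387]
tcp_rot: [0.0, 0.886, -0.464, -0.0]
contact_force: [-0.5, -0.5, 0.4]
gripper_width: 0.0299
```

Call:
move_arm:
  motion: [0, 0, 0, 0, 0, -0.12, 0.03, 0, 0, 0, 0, 0, -0.12, 0.03, 0, 0, 0, 0, 0, -0.12, 0.03, 0, 0, 0, 0, 0, -0.12, 0.03, 0, 0, 0, 0, 0, -0.12, 0.03]

```text
clock: 9.15
position: [0.6305, -0.1449, 0.1386]
tcp_rot: [0.0, 0.983, -0.182, -0.0]
contact_force: [0.3, -0.6, 1.1]
gripper_width: 0.03
```

Call:
move_arm:
  motion: [0, 0, 0, 0, 0, -0.12, 0.03, 0, 0, 0, 0, 0, -0.12, 0.03, 0, 0, 0, 0, 0, -0.06, 0.03, -0.03, 0, 0, 0, 0, 0, 0.03, -0.03, 0, 0, 0, 0, 0, 0.03]

```text
clock: 9.57
position: [0.5713, -0.1402, 0.1384]
tcp_rot: [-0.0, 0.999, -0.036, 0.001]
contact_force: [0.1, -0.3, 0.2]
gripper_width: 0.03
```

Call:
move_arm:
  motion: [-0.035, 0, 0, 0, 0, 0, 0.03, -0.01, 0, 0, 0, 0, 0, 0.03, 0, 0, 0, 0, 0, 0, 0.03, 0, 0, 0, 0, 0, 0, 0.03, 0, 0, 0, 0, 0, 0, 0.03]

```text
clock: 9.98
position: [0.5277, -0.1371, 0.139]
tcp_rot: [-0.0, 0.999, -0.036, 0.001]
contact_force: [0.1, -0.2, -0.1]
gripper_width: 0.0298
```

```bash
python3 - <<'E'
from h import *
s=show(); print(tocab(s["position"])); go(cab(-.108,0,.036),Y)
E
```

```text
t 9.98 p [ 0.5277 -0.1371  0.139 ] yaw -0.071 F [ 0.1 -0.2 -0.1] M [ 0.   -0.04  0.04] w 0.0298 q [ 0.37  0.76 -0.34  1.9   0.45  0.56 -0.34]
[-0.10356534  0.00053116  0.13899453]
shift(tool) [-0.0047  0.0006  0.103 ] turn [-0.    -0.003 -0.   ] rows>=2.5 yaw now -0.071
```

Call:
move_arm:
  motion: [-0.005, 0, 0.03, 0, 0, 0, 0.03, 0, 0, 0.03, 0, 0, 0, 0.03, 0, 0, 0.03, 0, 0, 0, 0.03, 0, 0, 0.013, 0, 0, 0, 0.03, 0, 0, 0, 0, 0, 0, 0.03]

```text
clock: 10.4
position: [0.5207, -0.1361, 0.0327]
tcp_rot: [-0.0, 0.999, -0.035, -0.002]
contact_force: [-0.2, 1.0, -0.6]
gripper_width: 0.0302
```

Call:
move_arm:
  motion: [0, 0, 0, 0, 0, 0, 0, 0, 0, 0, 0, 0, 0, 0, 0, 0, 0, 0, 0, 0, 0, 0, 0, 0, 0, 0, 0, 0, 0, 0, 0, 0, 0, 0, 0]

```text
clock: 10.82
position: [0.522, -0.1365, 0.0365]
tcp_rot: [-0.0, 0.999, -0.035, 0.001]
contact_force: [0.7, 1.0, -3.5]
gripper_width: 0.008
```

Call:
move_arm:
  motion: [-0.003, 0, 0, 0, 0, 0, 0, -0.003, 0, 0, 0, 0, 0, 0, -0.003, 0, 0, 0, 0, 0, 0, -0.003, 0, 0, 0, 0, 0, 0, 0, 0, 0, 0, 0, 0, 0]

```text
clock: 11.23
position: [0.5082, -0.1356, 0.0364]
tcp_rot: [0.0, 0.999, -0.035, -0.0]
contact_force: [-1.7, 2.1, 5.5]
gripper_width: 0.0076
```

Call:
move_arm:
  motion: [-0.002, 0, 0, 0, 0, 0, 0, -0.002, 0, 0, 0, 0, 0, 0, -0.002, 0, 0, 0, 0, 0, 0, -0.002, 0, 0, 0, 0, 0, 0, 0, 0, 0, 0, 0, 0, 0]

```text
clock: 11.65
position: [0.5011, -0.1351, 0.0364]
tcp_rot: [0.0, 0.999, -0.035, 0.0]
contact_force: [1.1, 1.7, 6.8]
gripper_width: 0.0077
```

```bash
python3 - <<'E'
from h import *
s=show(); print(tocab(s["position"]))
E
```

```text
t 11.65 p [ 0.5011 -0.1351  0.0364] yaw -0.071 F [1.1 1.7 6.8] M [ 0.45 -0.18  0.04] w 0.0077 q [ 0.28  0.91 -0.18  2.02  0.56  0.26 -0.45]
[-0.13029065  0.00064779  0.03635031]
```

Free this time: 22 mm out with about 1 N. I'll open it fully.

Call:
move_arm:
  motion: [-0.012, 0, 0, 0, 0, 0, 0, -0.015, 0, 0, 0, 0, 0, 0, -0.015, 0, 0, 0, 0, 0, 0, -0.015, 0, 0, 0, 0, 0, 0, -0.01, 0, 0, 0, 0, 0, 0]

```text
clock: 12.07
position: [0.4331, -0.1303, 0.0363]
tcp_rot: [-0.0, 0.999, -0.035, 0.0]
contact_force: [1.8, 0.8, 4.2]
gripper_width: 0.0079
```

Call:
move_arm:
  motion: [-0.006, 0, 0, 0, 0, 0, 0, -0.004, 0, 0, 0, 0, 0, 0, -0.003, 0, 0, 0, 0, 0, 0, -0.002, 0, 0, 0, 0, 0, 0, 0, 0, 0, 0, 0, 0, 0]

```text
clock: 12.48
position: [0.4212, -0.1295, 0.0364]
tcp_rot: [-0.001, 0.999, -0.035, -0.002]
contact_force: [-0.0, 2.6, -2.0]
gripper_width: 0.0081
```

```bash
python3 - <<'E'
from h import *
s=show(); print(tocab(s["position"]))
E
```

```text
t 12.48 p [ 0.4212 -0.1295  0.0364] yaw -0.070 F [-0.   2.6 -2. ] M [ 0.55  0.   -0.  ] w 0.0081 q [ 0.23  0.89 -0.06  2.25  1.32  0.04 -1.2 ]
[-0.21034812  0.00053013  0.03643658]
```

Call:
move_arm:
  motion: [0, 0, 0, 0, 0, 0, 0.03, 0, 0, 0, 0, 0, 0, 0.03, 0, 0, 0, 0, 0, 0, 0.03, 0, 0, -0.03, 0, 0, 0, 0.03, 0, 0, -0.03, 0, 0, 0, 0.03]

```text
clock: 12.9
position: [0.4201, -0.1301, 0.0761]
tcp_rot: [0.0, 0.999, -0.036, -0.006]
contact_force: [1.9, -0.7, -0.2]
gripper_width: 0.0305
```

Call:
move_arm:
  motion: [0, 0, -0.03, 0, 0, 0, 0.06, 0, 0, -0.03, 0, 0, 0, 0.08, 0.02, 0.02, -0.03, 0, 0, 0, 0.08, 0.03, 0.02, 0, 0, 0, 0, 0.08, 0.03, 0.02, 0, 0, 0, 0, 0.08]

```text
clock: 13.32
position: [0.4984, -0.1969, 0.1696]
tcp_rot: [-0.001, 0.999, -0.037, -0.001]
contact_force: [0.6, -0.0, -0.1]
gripper_width: 0.0796
```

Call:
move_arm:
  motion: [0.02, 0.02, 0, 0, 0, 0, 0.08, 0, 0, 0, 0, 0, 0, 0.08, 0, 0, 0, 0, 0, 0, 0.08, 0, 0, 0, 0, 0, 0, 0.08, 0, 0, 0, 0, 0, 0, 0.08]

```text
clock: 13.73
position: [0.5151, -0.2155, 0.167]
tcp_rot: [-0.001, 0.999, -0.035, -0.003]
contact_force: [-0.5, 0.4, 0.3]
gripper_width: 0.0803
```

```bash
python3 - <<'E'
from h import *
s=show(); print(tocab(s["position"])); save("wrist","w5.png"); save("top","t5.png",(200,120,500,340),2.5)
E
```

```text
t 13.73 p [ 0.5151 -0.2155  0.167 ] yaw -0.071 F [-0.5  0.4  0.3] M [ 0.06 -0.05 -0.01] w 0.0803 q [ 0.72  0.8  -0.7   1.82  0.7   0.8  -0.42]
[-0.11057466 -0.07849626  0.16699659]
```

View pics/w5.png

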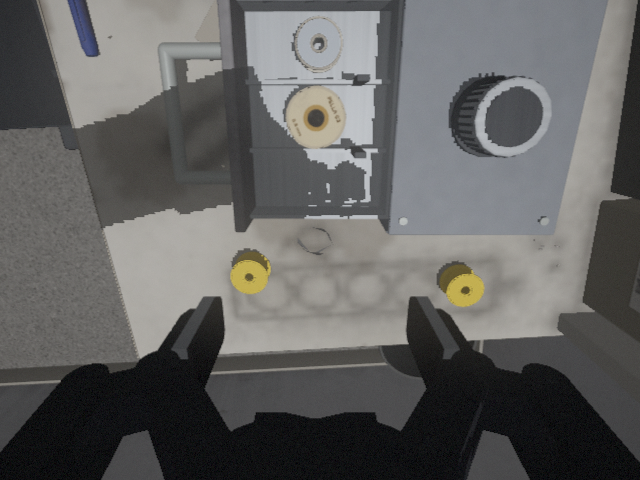

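View pics/t5.png

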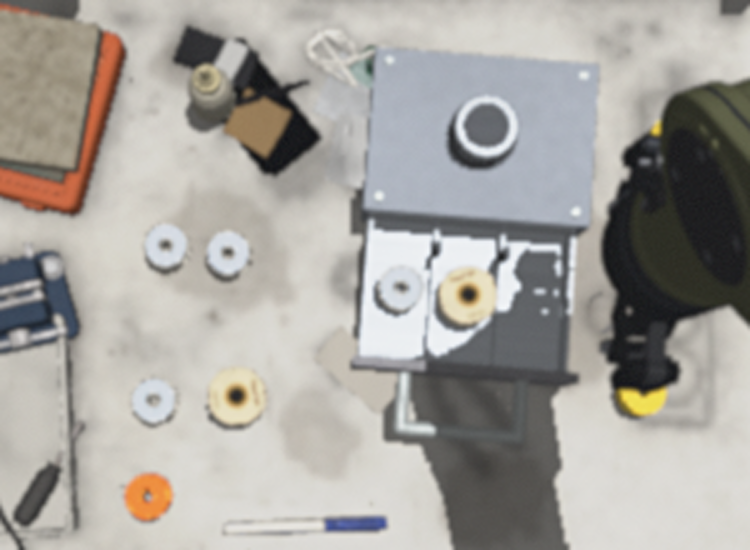

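The wrist view shows a small reel in the left bay (bay_2) at (318,43) and the big reel with the cream label in the middle bay (bay_1) at (316,118). The right bay (bay_0) is empty. The keepers sit at the back of the ribs, at (360,78) and (358,151).

```bash
python3 - <<'E'
from h import *
s=st()
def W(n,p,z): P=onplane(p,z,"wrist",s); print(n,P.round(4),tocab(P).round(4)); 
W("big",(316.5,117.5),.037); W("small",(318.5,43.5),.029)
W("kA",(350,78),.053);W("kA2",(369,78),.053);W("kB",(349,152),.053);W("kB2",(367,152),.053)
W("ribfront1",(249,82),.022);W("ribback1",(385,84),.022);W("ribf2",(253,149),.022);W("ribb2",(385,149),.022)
W("wall right inner",(330,207),.036);W("cabfrontcorner",(403,221),.058)
f=lambda p:(200+(p[0]+.5)/2.5-.5,120+(p[1]+.5)/2.5-.5)
def T(n,p,z): P=onplane(f(p),z,"top"); print(n,P.round(4),tocab(P).round(4))
T("big",(467,296),.037);T("small",(400,289),.029);T("sA",(166,246),.02);T("sB",(228,254),.02);T("sC",(154,401),.02)
go(cab(-.11,.0,.12),Y)
E
```

```text
big [ 0.5211 -0.1357  0.037 ] [-0.1103  0.0015  0.037 ]
small [ 0.5258 -0.088   0.029 ] [-0.109   0.0494  0.029 ]
kA [ 0.5441 -0.1131  0.053 ] [-0.0889  0.0256  0.053 ]
kA2 [ 0.5562 -0.114   0.053 ] [-0.0768  0.0256  0.053 ]
kB [ 0.5416 -0.1593  0.053 ] [-0.0881 -0.0206  0.053 ]
kB2 [ 0.5539 -0.1602  0.053 ] [-0.0759 -0.0206  0.053 ]
ribfront1 [ 0.4741 -0.108   0.022 ] [-0.1591  0.0258  0.022 ]
ribback1 [ 0.5721 -0.1164  0.022 ] [-0.0608  0.0243  0.022 ]
ribf2 [ 0.4709 -0.1553  0.022 ] [-0.159  -0.0216  0.022 ]
ribb2 [ 0.5717 -0.1625  0.022 ] [-0.0579 -0.0216  0.022 ]
wall right inner [ 0.5269 -0.2015  0.036 ] [-0.0999 -0.0638  0.036 ]
cabfrontcorner [ 0.5775 -0.2095  0.058 ] [-0.0488 -0.0681  0.058 ]
big [ 0.518  -0.1367  0.037 ] [-0.1133  0.0002  0.037 ]
small [ 0.5235 -0.0889  0.029 ] [-0.1112  0.0483  0.029 ]
sA [0.5548 0.0838 0.02  ] [-0.0923  0.2228  0.02  ]
sB [0.5493 0.0377 0.02  ] [-0.0945  0.1765  0.02  ]
sC [0.4403 0.0896 0.02  ] [-0.2068  0.2205  0.02  ]
shift(tool) [ 0.0004 -0.0785  0.0474] turn [-0.002  0.005  0.   ] rows>=2.2 yaw now -0.071
```

Call:
move_arm:
  motion: [0, -0.03, 0, 0, 0, 0, 0.06, -0.001, -0.03, 0.01, 0, 0, 0, 0.06, 0, -0.0195, 0.02, 0, 0, 0, 0.06, 0, 0, 0.02, 0, 0, 0, 0.06, 0, 0, 0, 0, 0, 0, 0.06]

```text
clock: 14.25
position: [0.5187, -0.1349, 0.115]
tcp_rot: [-0.001, 0.999, -0.034, -0.005]
contact_force: [-0.1, -0.7, -0.1]
gripper_width: 0.0603
```

Call:
move_arm:
  motion: [0, 0, 0.01, 0, 0, 0, 0.06, 0, 0, 0, 0, 0, 0, 0.06, 0, 0, 0, 0, 0, 0, 0.06, 0, 0, 0, 0, 0, 0, 0.06, 0, 0, 0, 0, 0, 0, 0.06]

```text
clock: 14.67
position: [0.5214, -0.1378, 0.108]
tcp_rot: [-0.001, 0.999, -0.037, -0.001]
contact_force: [0.4, -0.0, 0.2]
gripper_width: 0.0598
```

```bash
python3 - <<'E'
from h import *
s=show(); print(tocab(s["position"])); go(cab(-.112,.001,.026),Y); save("wrist","w6.png")
E
```

```text
t 14.67 p [ 0.5214 -0.1378  0.108 ] yaw -0.074 F [ 0.4 -0.   0.2] M [ 0.04 -0.04 -0.05] w 0.0598 q [ 0.53  0.85 -0.6   1.92  0.81  0.63 -0.67]
[-0.10986006 -0.00054965  0.10804607]
shift(tool) [-0.0019 -0.0014  0.0821] turn [-0.002  0.003 -0.003] rows>=2.0 yaw now -0.074
```

View pics/w6.png

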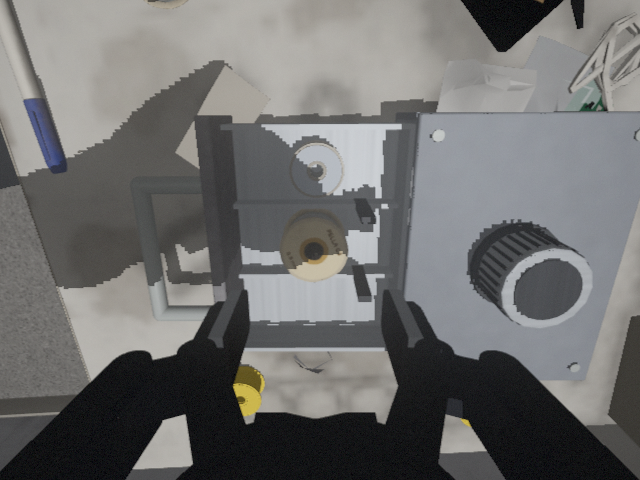

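```bash
python3 - <<'E'
from h import *
s=st()
for n,p,z in [("big",(314.5,245),.037),("small",(317,169),.029)]:
    P=onplane(p,z,"wrist",s); print(n,tocab(P).round(4))
E
```

```text
big [-0.1109  0.0064  0.037 ]
small [-0.1093  0.0513  0.029 ]
```

Call:
move_arm:
  motion: [-0.002, -0.001, 0.03, 0, 0, -0.003, 0.06, 0, 0, 0.02, 0, 0, 0, 0.06, 0, 0, 0.015, 0, 0, 0, 0.06, 0, 0, 0.005, 0, 0, 0, 0.06, 0, 0, 0, 0, 0, 0, 0.06]

```text
clock: 15.13
position: [0.5183, -0.1358, 0.0367]
tcp_rot: [-0.001, 0.999, -0.035, -0.003]
contact_force: [0.1, 1.2, -0.7]
gripper_width: 0.0599
```

```bash
python3 - <<'E'
from h import *
s=show(); print(tocab(s["position"])); save("wrist","w7.png")
E
```

```text
t 15.13 p [ 0.5183 -0.1358  0.0367] yaw -0.069 F [ 0.1  1.2 -0.7] M [0.04 0.02 0.01] w 0.0599 q [ 0.45  0.96 -0.48  1.95  0.94  0.48 -0.79]
[-0.11307142  0.0011542   0.03666169]
```

View pics/w7.png

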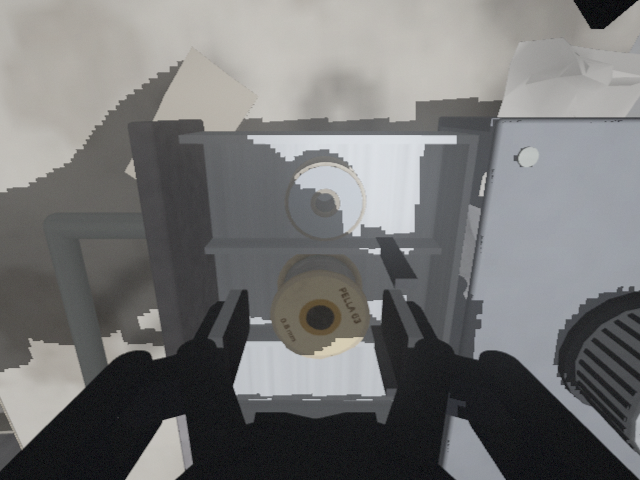

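```bash
python3 - <<'E'
from h import *
s=show()
for n,p,z in [("big",(321,308),.037),("small",(325,200),.029)]:
    P=onplane(p,z,"wrist",s); print(n,tocab(P).round(4))
go(cab(-.112,.001,.026),Y); print(proj([*s["position"][:2],.037],"wrist",s))
E
```

```text
t 15.18 p [ 0.5189 -0.1358  0.0375] yaw -0.070 F [ 1.3 -0.7  0.5] M [ 0.01  0.01 -0.  ] w 0.0597 q [ 0.45  0.95 -0.48  1.95  0.94  0.48 -0.79]
big [-0.1104  0.0069  0.037 ]
small [-0.109   0.0513  0.029 ]
shift(tool) [0.0005 0.0002 0.0115] turn [-0.002  0.004  0.001] rows>=0.3 yaw now -0.070
[316.02629039 319.67448312]
```

Call:
move_arm:
  motion: [0.002, -0.004, 0.006, 0, 0, 0, 0.06, 0, 0, 0.0055, 0, 0, 0, 0.06, 0, 0, 0, 0, 0, 0, 0.05, 0, 0, 0, 0, 0, 0, 0.03, 0, 0, 0, 0, 0, 0, 0.03]

```text
clock: 15.6
position: [0.5212, -0.132, 0.0263]
tcp_rot: [-0.001, 0.999, -0.035, -0.002]
contact_force: [-0.0, 0.1, 1.2]
gripper_width: 0.0348
```

Call:
move_arm:
  motion: [0, 0, 0, 0, 0, 0, 0.02, 0, 0, 0, 0, 0, 0, 0.02, 0, 0, -0.01, 0, 0, 0, 0.02, 0, 0, -0.02, 0, 0, 0, 0.02, 0, 0, -0.03, 0, 0, 0, 0.02]

```text
clock: 16.02
position: [0.5193, -0.1321, 0.0851]
tcp_rot: [-0.001, 0.999, -0.035, -0.005]
contact_force: [0.1, 0.4, -1.7]
gripper_width: 0.0343
```

```bash
python3 - <<'E'
from h import *
s=show(); print(tocab(s["position"])); save("wrist","w8.png")
E
```

```text
t 16.02 p [ 0.5193 -0.1321  0.0851] yaw -0.069 F [ 0.1  0.4 -1.7] M [-0.04 -0.02 -0.06] w 0.0343 q [ 0.5   0.88 -0.57  1.93  0.84  0.59 -0.71]
[-0.11230254  0.0049376   0.08513993]
```

View pics/w8.png

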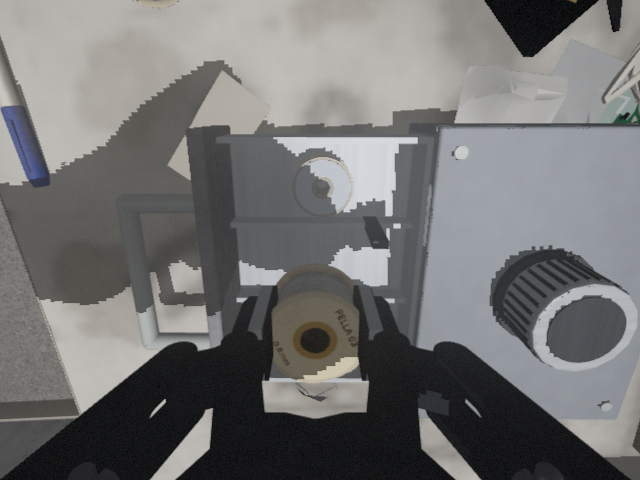

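Call:
move_arm:
  motion: [0, 0, -0.03, 0, 0, 0, 0.02, 0, 0, -0.03, 0, 0, 0, 0.02, 0, 0, -0.01, 0, 0, 0, 0.02, 0, -0.02, 0, 0, 0, 0, 0.02, -0.01, -0.035, 0, 0, 0, 0, 0.02]

```text
clock: 16.48
position: [0.517, -0.0814, 0.1564]
tcp_rot: [0.001, 0.999, -0.04, -0.0]
contact_force: [0.9, 0.4, -0.6]
gripper_width: 0.0346
```

Call:
move_arm:
  motion: [-0.01, -0.035, 0, 0, 0, 0, 0.02, -0.01, -0.035, 0, 0, 0, 0, 0.02, -0.01, -0.035, 0, 0, 0, 0, 0.02, -0.01, -0.035, 0, 0, 0, 0, 0.02, -0.01, -0.035, 0, 0, 0, 0, 0.02]

```text
clock: 16.9
position: [0.4768, 0.1026, 0.1565]
tcp_rot: [-0.001, 0.999, -0.035, -0.002]
contact_force: [0.3, 0.2, -1.3]
gripper_width: 0.0345
```

```bash
python3 - <<'E'
from h import *
s=show(); go([.42,.27,.1],Y)
E
```

```text
t 16.90 p [0.4768 0.1026 0.1565] yaw -0.070 F [ 0.3  0.2 -1.3] M [-0.02 -0.03 -0.01] w 0.0345 q [ 0.07  0.72 -0.61  2.04  0.72  0.61 -1.11]
shift(tool) [-0.068 -0.163  0.057] turn [-0.002  0.005  0.001] rows>=4.5 yaw now -0.070
```

Call:
move_arm:
  motion: [-0.013, -0.03, 0, 0, 0, 0, 0.02, -0.013, -0.03, 0, 0, 0, 0, 0.02, -0.013, -0.03, 0, 0, 0, 0, 0.02, -0.013, -0.03, 0, 0, 0, 0, 0.02, -0.013, -0.03, 0, 0, 0, 0, 0.02]

```text
clock: 17.32
position: [0.4223, 0.2566, 0.157]
tcp_rot: [-0.001, 0.999, -0.035, -0.002]
contact_force: [0.1, 0.8, -1.4]
gripper_width: 0.0347
```

Call:
move_arm:
  motion: [0, 0, 0.03, 0, 0, 0, 0.02, 0, 0, 0.03, 0, 0, 0, 0.02, 0, 0, 0, 0, 0, 0, 0.02, 0, 0, 0, 0, 0, 0, 0.02, 0, 0, 0, 0, 0, 0, 0.02]

```text
clock: 17.73
position: [0.4233, 0.2555, 0.0979]
tcp_rot: [-0.001, 0.999, -0.035, -0.002]
contact_force: [0.9, 0.4, -1.1]
gripper_width: 0.0347
```

```bash
python3 - <<'E'
from h import *
s=show(); go([.42,.27,.021],Y); save("wrist","w9.png")
E
```

```text
t 17.73 p [0.4233 0.2555 0.0979] yaw -0.070 F [ 0.9  0.4 -1.1] M [-0.    0.02  0.  ] w 0.0347 q [-0.35  0.81 -0.47  2.06  0.82  0.46 -1.52]
shift(tool) [-0.004  -0.014   0.0769] turn [-0.002  0.004  0.001] rows>=1.9 yaw now -0.070
```

View pics/w9.png

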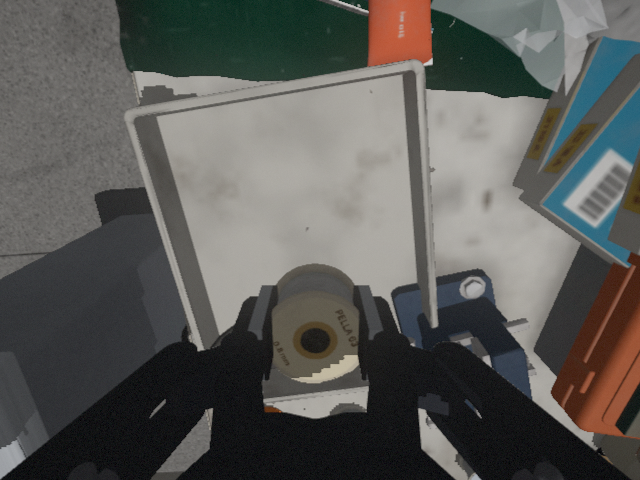

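Call:
move_arm:
  motion: [-0.01, -0.022, 0.02, 0, 0, 0, 0.02, 0, 0, 0.025, 0, 0, 0, 0.02, 0, 0, 0.02, 0, 0, 0, 0.02, 0, 0, 0.008, 0, 0, 0, 0.02, 0, 0, 0, 0, 0, 0, 0.02]

```text
clock: 18.2
position: [0.4143, 0.2781, 0.0239]
tcp_rot: [-0.001, 0.999, -0.035, -0.002]
contact_force: [-1.2, 0.1, -0.8]
gripper_width: 0.0347
```

Call:
move_arm:
  motion: [0, 0, 0, 0, 0, 0, 0.02, 0, 0, 0.002, 0, 0, 0, 0.02, 0, 0, 0.002, 0, 0, 0, 0.02, 0, 0, 0, 0, 0, 0, 0.02, 0, 0, 0, 0, 0, 0, 0.02]

```text
clock: 18.62
position: [0.4145, 0.2785, 0.0207]
tcp_rot: [-0.001, 0.999, -0.035, -0.002]
contact_force: [0.2, 1.1, -0.8]
gripper_width: 0.0345
```

Call:
move_arm:
  motion: [0, 0, 0.001, 0, 0, 0, 0.02, 0, 0, 0.001, 0, 0, 0, 0.02, 0, 0, 0, 0, 0, 0, 0.02, 0, 0, 0, 0, 0, 0, 0.045, 0, 0, 0, 0, 0, 0, 0.06]

```text
clock: 19.03
position: [0.4144, 0.2787, 0.0187]
tcp_rot: [-0.001, 0.999, -0.035, -0.002]
contact_force: [0.4, 0.3, 0.2]
gripper_width: 0.0556
```

Call:
move_arm:
  motion: [0, 0, 0, 0, 0, 0, 0.06, 0, 0, -0.01, 0, 0, 0, 0.06, 0, 0, -0.03, 0, 0, 0, 0.06, 0, 0, -0.03, 0, 0, 0, 0.06, 0, 0, -0.03, 0, 0, 0, 0.06]

```text
clock: 19.45
position: [0.414, 0.2778, 0.1189]
tcp_rot: [-0.001, 0.999, -0.035, -0.003]
contact_force: [1.0, -0.7, -0.3]
gripper_width: 0.0599
```

```bash
python3 - <<'E'
from h import *
s=show(); save("wrist","w10.png"); go([.43,.10,.12],Y); print(tocab(s["position"]),tocab([.5546,.084,.02]),tocab([.5494,.038,.02]))
E
```

```text
t 19.45 p [0.414  0.2778 0.1189] yaw -0.069 F [ 1.  -0.7 -0.3] M [-0.03 -0.07 -0.  ] w 0.0599 q [-0.36  0.78 -0.52  2.04  0.77  0.53 -1.52]
shift(tool) [0.0263 0.1783 0.0025] turn [-0.006 -0.     0.001] rows>=4.3 yaw now -0.070
[-0.24644163  0.40638441  0.1189171 ] [-0.09245286  0.2230032   0.02      ] [-0.0943765   0.17675021  0.02      ]
```

View pics/w10.png

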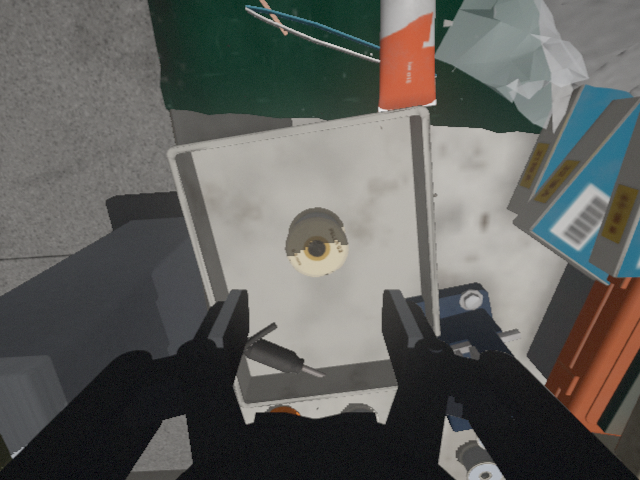

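Call:
move_arm:
  motion: [0.021, 0.032, -0.02, 0, 0, 0, 0.05, 0.021, 0.032, 0, 0, 0, 0, 0.05, 0.021, 0.032, 0, 0, 0, 0, 0.05, 0.021, 0.032, 0, 0, 0, 0, 0.05, 0.021, 0.032, 0, 0, 0, 0, 0.05]

```text
clock: 19.92
position: [0.5083, 0.1106, 0.1367]
tcp_rot: [-0.001, 0.999, -0.035, -0.002]
contact_force: [0.9, -0.5, -0.1]
gripper_width: 0.05
```

Call:
move_arm:
  motion: [0.021, 0.032, 0.02, 0, 0, 0, 0.05, 0.02, 0.03, 0.02, 0, 0, 0, 0.05, 0, 0, 0, 0, 0, 0, 0.05, 0, 0, 0, 0, 0, 0, 0.05, 0, 0, 0, 0, 0, 0, 0.05]

```text
clock: 20.33
position: [0.543, 0.0498, 0.0969]
tcp_rot: [-0.002, 0.999, -0.035, -0.002]
contact_force: [-0.5, 0.3, 0.5]
gripper_width: 0.0504
```

```bash
python3 - <<'E'
from h import *
s=show(); save("wrist","w11.png"); go([.5494,.038,.016],Y); print(tocab(s["position"]))
E
```

```text
t 20.33 p [0.543  0.0498 0.0969] yaw -0.069 F [-0.5  0.3  0.5] M [ 0.07 -0.01  0.02] w 0.0504 q [ 0.16  0.87 -0.58  1.91  0.8   0.61 -1.01]
shift(tool) [0.0076 0.0126 0.0814] turn [-0.004  0.004  0.003] rows>=2.0 yaw now -0.068
[-0.10158377  0.18801967  0.09694638]
```

View pics/w11.png

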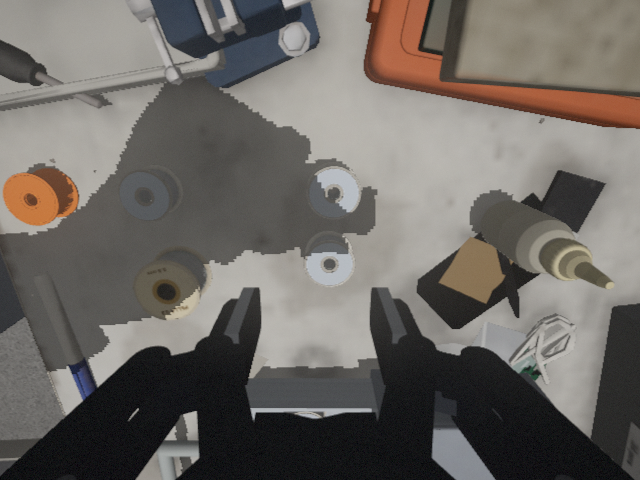

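```bash
python3 - <<'E'
from h import *
s=st()
for n,p in [("sB",(330,266)),("sA",(334,193)),("sC",(145,197))]:
    P=onplane(p,.02,"wrist",s); print(n,P.round(4),tocab(P).round(4))
print(proj([*s["position"][:2],.02],"wrist",s))
E
```

```text
sB [0.5511 0.0402 0.02  ] [-0.0928  0.179   0.02  ]
sA [0.5561 0.0878 0.02  ] [-0.0912  0.2269  0.02  ]
sC [0.4423 0.093  0.02  ] [-0.2051  0.224   0.02  ]
[316.32022588 251.54488345]
```

Call:
move_arm:
  motion: [0.0085, 0.011, 0.02, 0, 0, 0, 0.05, 0, 0, 0.03, 0, 0, 0, 0.05, 0, 0, 0.02, 0, 0, 0, 0.05, 0, 0, 0.01, 0, 0, 0, 0.05, 0, 0, 0, 0, 0, 0, 0.05]

```text
clock: 20.8
position: [0.5494, 0.0393, 0.016]
tcp_rot: [-0.001, 0.999, -0.033, -0.003]
contact_force: [-0.6, 0.4, 0.3]
gripper_width: 0.0498
```

```bash
python3 - <<'E'
from h import *
s=show(); save("wrist","w12.png"); go([.5505,.0395,.016],Y)
E
```

```text
t 20.80 p [0.5494 0.0393 0.016 ] yaw -0.066 F [-0.6  0.4  0.3] M [ 0.   -0.02 -0.  ] w 0.0498 q [ 0.11  1.   -0.46  1.9   0.93  0.47 -1.09]
shift(tool) [ 0.0003 -0.0002  0.0011] turn [-0.003  0.005  0.004] rows>=0.1 yaw now -0.067
```

View pics/w12.png

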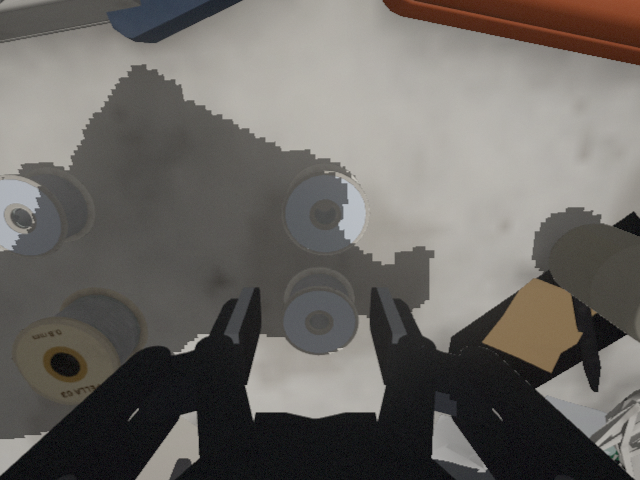

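Call:
move_arm:
  motion: [0, 0, 0, 0, 0, 0.003, 0.02, 0, 0, 0, 0, 0, 0, 0.02, 0, 0, 0, 0, 0, 0, 0.02, 0, 0, -0.01, 0, 0, 0, 0.02, 0, 0, -0.03, 0, 0, 0, 0.02]

```text
clock: 21.27
position: [0.5489, 0.0368, 0.0558]
tcp_rot: [-0.0, 0.999, -0.036, -0.005]
contact_force: [0.7, -0.3, -1.1]
gripper_width: 0.0306
```

Call:
move_arm:
  motion: [0, 0, -0.035, 0, 0, 0, 0.02, 0, 0, -0.03, 0, 0, 0, 0.02, 0, 0, 0, 0, 0, 0, 0.02, 0, 0.03, 0, 0, 0, 0, 0.02, 0, 0.035, 0, 0, 0, 0, 0.02]

```text
clock: 21.68
position: [0.5477, -0.0247, 0.1241]
tcp_rot: [-0.002, 0.999, -0.033, -0.0]
contact_force: [1.4, -1.6, -1.2]
gripper_width: 0.0308
```

```bash
python3 - <<'E'
from h import *
s=show(); print(tocab(s["position"])); save("wrist","w13.png"); go(cab(-.110,.001,.1),Y)
E
```

```text
t 21.68 p [ 0.5477 -0.0247  0.1241] yaw -0.067 F [ 1.4 -1.6 -1.2] M [-0.04  0.01 -0.02] w 0.0308 q [ 0.33  0.84 -0.63  1.89  0.77  0.68 -0.84]
[-0.09164184  0.11405906  0.12408008]
shift(tool) [-0.0159  0.0991  0.023 ] turn [ 0.008  0.005 -0.01 ] rows>=2.5 yaw now -0.081
```

View pics/w13.png

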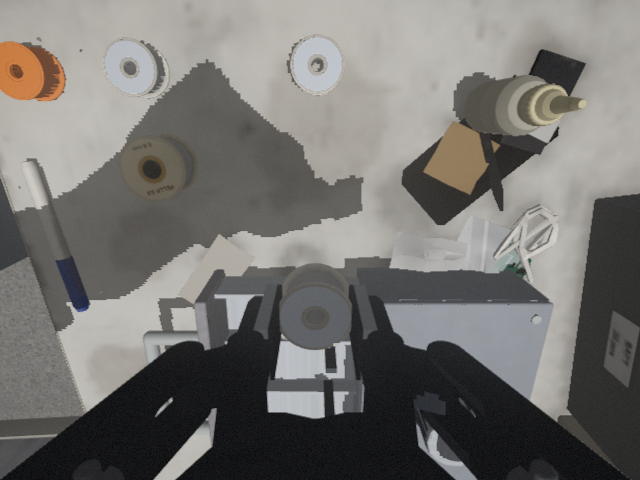

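Call:
move_arm:
  motion: [-0.006, 0.035, 0, 0, 0, 0, 0.02, -0.006, 0.035, 0, 0, 0, 0, 0.02, -0.006, 0.03, 0, 0, 0, 0, 0.02, 0, 0, 0, 0, 0, 0, 0.02, 0, 0, 0, 0, 0, 0, 0.02]

```text
clock: 22.15
position: [0.5203, -0.129, 0.122]
tcp_rot: [-0.0, 0.999, -0.039, -0.002]
contact_force: [1.2, 1.0, -0.4]
gripper_width: 0.0304
```

Call:
move_arm:
  motion: [0, 0, 0.02, 0, 0, 0, 0.02, 0, 0, 0.02, 0, 0, 0, 0.02, 0, 0, 0, 0, 0, 0, 0.02, 0, 0, 0, 0, 0, 0, 0.02, 0, 0, 0, 0, 0, 0, 0.02]

```text
clock: 22.57
position: [0.522, -0.1247, 0.0828]
tcp_rot: [-0.001, 0.999, -0.036, -0.001]
contact_force: [0.4, 0.5, -1.3]
gripper_width: 0.0301
```

```bash
python3 - <<'E'
from h import *
s=show(); print(tocab(s["position"])); save("wrist","w14.png"); go(cab(-.110,.002,.026),Y)
E
```

```text
t 22.57 p [ 0.522  -0.1247  0.0828] yaw -0.071 F [ 0.4  0.5 -1.3] M [ 0.03  0.   -0.03] w 0.0301 q [ 0.49  0.89 -0.57  1.94  0.87  0.58 -0.75]
[-0.11021413  0.01253474  0.08276498]
shift(tool) [0.0002 0.0104 0.0569] turn [-0.002  0.002 -0.   ] rows>=1.4 yaw now -0.071
```

View pics/w14.png

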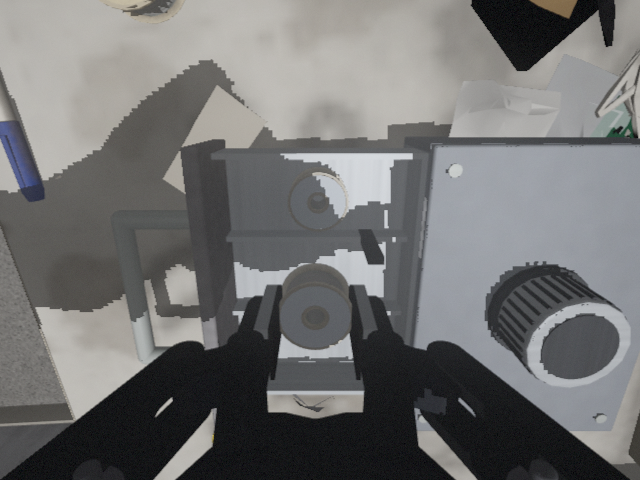

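```bash
python3 - <<'E'
from h import *
s=st()
for n,p,z in [("rib1",(300,236),.022),("rib2",(240,302),.022),("wallL",(300,152),.036),("wallR",(300,390),.036),("sc1",(455.5,171.5),.058),("sc2",(600,418),.058),("reel",(317,318),s["position"][2]-.016+.02)]:
    P=onplane(p,z,"wrist",s); print(n,tocab(P).round(4))
E
```

```text
rib1 [-0.1193  0.0285  0.022 ]
rib2 [-0.1568 -0.0145  0.022 ]
wallL [-0.1179  0.0773  0.036 ]
wallR [-0.1202 -0.0688  0.036 ]
sc1 [-0.0492  0.0711  0.058 ]
sc2 [ 0.0498 -0.0675  0.058 ]
reel [-0.1097  0.016   0.087 ]
```

Call:
move_arm:
  motion: [0, 0.011, 0, 0, 0, 0, 0.02, 0, 0, 0.015, 0, 0, 0, 0.02, 0, 0, 0.02, 0, 0, 0, 0.02, 0, 0, 0.015, 0, 0, 0, 0.02, 0, 0, 0.005, 0, 0, 0, 0.02]

```text
clock: 23.03
position: [0.5208, -0.1379, 0.0274]
tcp_rot: [-0.0, 0.999, -0.037, -0.001]
contact_force: [-2.7, -3.3, 48.8]
gripper_width: 0.0307
```

Call:
move_arm:
  motion: [0, 0, 0.001, 0, 0, 0, 0.02, 0, 0, 0, 0, 0, 0, 0.02, 0, 0, 0, 0, 0, 0, 0.02, 0, 0, 0, 0, 0, 0, 0.02, 0, 0, 0, 0, 0, 0, 0.02]

```text
clock: 23.45
position: [0.522, -0.1381, 0.0278]
tcp_rot: [-0.0, 0.999, -0.037, 0.0]
contact_force: [0.3, -0.9, 6.5]
gripper_width: 0.0306
```

```bash
python3 - <<'E'
from h import *
s=show(); print(tocab(s["position"]))
E
```

```text
t 23.45 p [ 0.522  -0.1381  0.0278] yaw -0.074 F [ 0.3 -0.9  6.5] M [-0.2  -0.07 -0.05] w 0.0306 q [ 0.46  0.97 -0.48  1.94  0.98  0.48 -0.82]
[-0.10921785 -0.00085164  0.02779866]
```

Call:
move_arm:
  motion: [0, 0, 0, 0, 0, 0, 0.045, 0, 0, 0, 0, 0, 0, 0.05, 0, 0, -0.01, 0, 0, 0, 0.05, 0, 0, -0.03, 0, 0, 0, 0.05, 0, 0, -0.03, 0, 0, 0, 0.05]

```text
clock: 23.87
position: [0.5192, -0.1366, 0.0964]
tcp_rot: [-0.001, 0.999, -0.036, -0.004]
contact_force: [0.7, -0.5, 0.1]
gripper_width: 0.0497
```

Call:
move_arm:
  motion: [0, 0, -0.03, 0, 0, 0, 0.05, 0, 0, 0, 0, 0, 0, 0.05, 0, -0.03, 0, 0, 0, 0, 0.05, 0, -0.04, 0, 0, 0, 0, 0.05, 0, -0.04, 0, 0, 0, 0, 0.05]

```text
clock: 24.28
position: [0.5285, -0.0275, 0.1266]
tcp_rot: [-0.001, 0.999, -0.038, -0.002]
contact_force: [1.1, 0.4, 0.2]
gripper_width: 0.0496
```

Call:
move_arm:
  motion: [0, 0, 0, 0, 0, 0, 0.05, 0, 0, 0, 0, 0, 0, 0.05, 0, 0, 0, 0, 0, 0, 0.05, 0, 0, 0, 0, 0, 0, 0.05, 0, 0, 0, 0, 0, 0, 0.05]

```text
clock: 24.7
position: [0.5282, -0.0291, 0.1259]
tcp_rot: [-0.0, 0.999, -0.038, -0.002]
contact_force: [1.0, 0.0, -0.1]
gripper_width: 0.0501
```

```bash
python3 - <<'E'
from h import *
s=show(); print(tocab(s["position"])); save("wrist","w15.png"); save("top","t15.png",(200,120,500,340),2.5)
E
```

```text
t 24.70 p [ 0.5282 -0.0291  0.1259] yaw -0.075 F [ 1.   0.  -0.1] M [ 0.01 -0.05 -0.06] w 0.0501 q [ 0.34  0.82 -0.62  1.94  0.78  0.65 -0.87]
[-0.11073952  0.1083478   0.12589302]
```

View pics/w15.png

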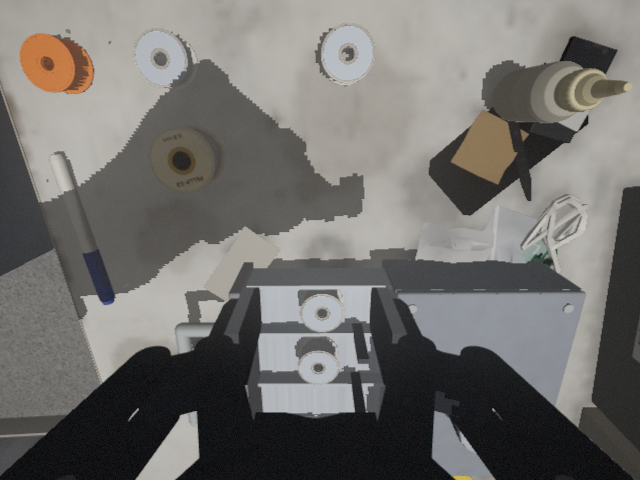

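View pics/t15.png

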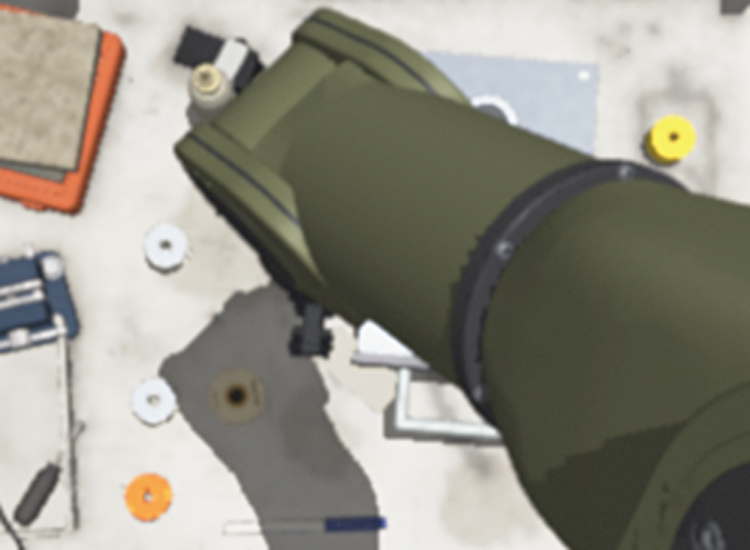

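The middle bay now holds a flat small reel at (319,367). The next spare is the silver reel at wrist (347,54), top crop (166,246), and it has not moved. The orange one at (49,63) stays.

Call:
move_arm:
  motion: [0.006, -0.038, 0, 0, 0, -0.004, 0.05, 0.006, -0.038, 0, 0, 0, 0, 0.05, 0.007, -0.039, 0.01, 0, 0, 0, 0.05, 0, 0, 0.02, 0, 0, 0, 0.05, 0, 0, 0, 0, 0, 0, 0.05]

```text
clock: 25.22
position: [0.5543, 0.0888, 0.0941]
tcp_rot: [-0.002, 0.999, -0.032, -0.004]
contact_force: [-0.0, -1.6, -1.0]
gripper_width: 0.0501
```

Call:
move_arm:
  motion: [0, 0, 0, 0, 0, 0, 0.05, 0, 0, 0, 0, 0, 0, 0.05, 0, 0, 0, 0, 0, 0, 0.05, 0, 0, 0, 0, 0, 0, 0.05, 0, 0, 0, 0, 0, 0, 0.05]

```text
clock: 25.63
position: [0.5558, 0.0854, 0.0968]
tcp_rot: [-0.001, 0.999, -0.035, -0.002]
contact_force: [1.1, -0.2, 0.9]
gripper_width: 0.0501
```

```bash
python3 - <<'E'
from h import *
s=show(); save("wrist","w16.png"); go([.555,.086,.016],Y)
print(proj([.555,.086,.02],"wrist",s))
E
```

```text
t 25.63 p [0.5558 0.0854 0.0968] yaw -0.070 F [ 1.1 -0.2  0.9] M [-0.02  0.04  0.04] w 0.0501 q [ 0.1   0.89 -0.59  1.86  0.78  0.65 -1.04]
shift(tool) [-0.0005 -0.0001  0.0808] turn [-0.002  0.003  0.001] rows>=1.9 yaw now -0.070
[314.9078868  250.91019404]
```

View pics/w16.png

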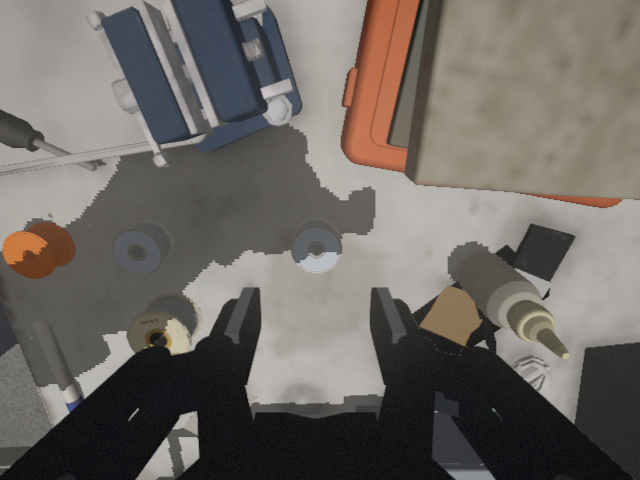

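```bash
python3 - <<'E'
from h import *
s=st()
for p,z in [((275,110),.03),((275,110),.078),((200,135),.078),((160,160),.06)]: print(onplane(p,z,"wrist",s).round(3))
E
```

```text
[0.54  0.172 0.03 ]
[0.545 0.171 0.078]
[0.514 0.163 0.078]
[0.487 0.153 0.06 ]
```

Call:
move_arm:
  motion: [0, 0, 0.02, 0, 0, 0, 0.05, 0, 0, 0.03, 0, 0, 0, 0.05, 0, 0, 0.02, 0, 0, 0, 0.05, 0, 0, 0.01, 0, 0, 0, 0.05, 0, 0, 0, 0, 0, 0, 0.05]

```text
clock: 26.1
position: [0.5539, 0.086, 0.0145]
tcp_rot: [-0.0, 0.999, -0.034, -0.004]
contact_force: [-0.2, -0.1, 0.3]
gripper_width: 0.0499
```

Call:
move_arm:
  motion: [0, 0, 0, 0, 0, 0, 0.02, 0, 0, 0, 0, 0, 0, 0.02, 0, 0, 0, 0, 0, 0, 0.02, 0, 0, -0.01, 0, 0, 0, 0.02, 0, 0, -0.03, 0, 0, 0, 0.02]

```text
clock: 26.52
position: [0.5532, 0.0856, 0.0549]
tcp_rot: [0.0, 0.999, -0.034, -0.005]
contact_force: [0.9, 0.2, -0.6]
gripper_width: 0.0306
```

Call:
move_arm:
  motion: [0, 0, -0.035, 0, 0, 0, 0.02, 0, 0.02, -0.03, 0, 0, 0, 0.02, -0.004, 0.04, 0, 0, 0, 0, 0.02, -0.004, 0.04, 0, 0, 0, 0, 0.02, -0.004, 0.04, 0, 0, 0, 0, 0.02]

```text
clock: 26.93
position: [0.5343, -0.054, 0.1231]
tcp_rot: [-0.001, 0.999, -0.034, -0.0]
contact_force: [0.3, 0.2, -1.0]
gripper_width: 0.0305
```

```bash
python3 - <<'E'
from h import *
s=show(); print(tocab(s["position"])); save("wrist","w17.png"); go(cab(-.11,-.046,.085),Y)
E
```

```text
t 26.93 p [ 0.5343 -0.054   0.1231] yaw -0.067 F [ 0.3  0.2 -1. ] M [-0.08 -0.    0.02] w 0.0305 q [ 0.38  0.83 -0.63  1.92  0.79  0.66 -0.81]
[-0.10294626  0.08394913  0.1231342 ]
shift(tool) [-0.0031  0.1161  0.0376] turn [ 0.011  0.007 -0.01 ] rows>=2.9 yaw now -0.081
```

View pics/w17.png

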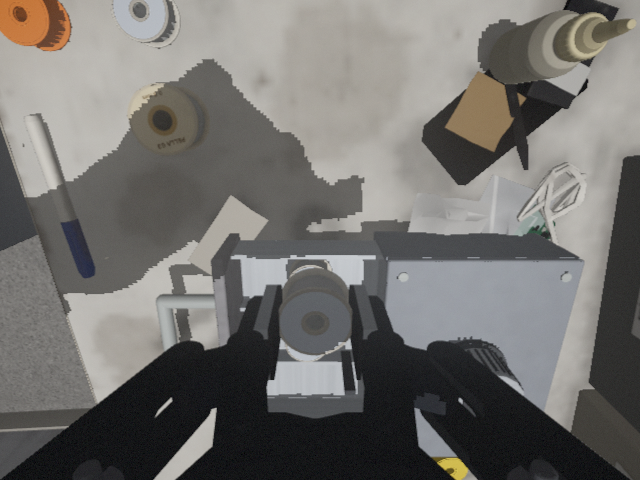

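Call:
move_arm:
  motion: [-0.002, 0.035, 0, 0, 0, 0, 0.02, -0.002, 0.035, 0, 0, 0, 0, 0.02, -0.002, 0.035, 0, 0, 0, 0, 0.02, 0, 0.025, 0, 0, 0, 0, 0.02, 0, 0, 0, 0, 0, 0, 0.02]

```text
clock: 27.4
position: [0.5172, -0.1902, 0.121]
tcp_rot: [0.002, 0.999, -0.04, -0.003]
contact_force: [-0.9, -0.4, -1.5]
gripper_width: 0.0304
```

Call:
move_arm:
  motion: [0, 0, 0.02, 0, 0, 0, 0.02, 0, 0, 0.02, 0, 0, 0, 0.02, 0, 0, 0, 0, 0, 0, 0.02, 0, 0, 0, 0, 0, 0, 0.02, 0, 0, 0, 0, 0, 0, 0.02]

```text
clock: 27.82
position: [0.5196, -0.1813, 0.082]
tcp_rot: [-0.001, 0.999, -0.034, -0.001]
contact_force: [0.1, -0.3, -0.3]
gripper_width: 0.0307
```

```bash
python3 - <<'E'
from h import *
s=show(); print(tocab(s["position"])); save("wrist","w18.png"); go(cab(-.11,-.047,.03),Y)
E
```

```text
t 27.82 p [ 0.5196 -0.1813  0.082 ] yaw -0.068 F [ 0.1 -0.3 -0.3] M [-0.04 -0.02 -0.05] w 0.0307 q [ 0.6   0.91 -0.6   1.9   0.86  0.62 -0.63]
[-0.10853712 -0.04411684  0.08198849]
shift(tool) [-0.0016  0.0029  0.0521] turn [-0.002  0.002  0.003] rows>=1.3 yaw now -0.068
```

View pics/w18.png

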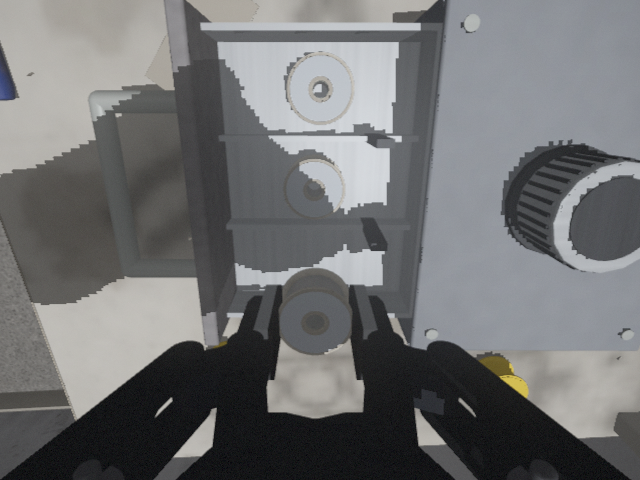

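```bash
python3 - <<'E'
from h import *
s=st()
for n,p,z in [("rib1",(300,137),.022),("rib2",(300,224),.022),("wallL",(300,30),.036),("wallR in",(223,290),.03),("wallR",(390,318),.036),("sc2",(432,334),.058),("kit",(320,88),.029),("mid",(315,188),.029),("reel",(317,322),.089)]:
    P=onplane(p,z,"wrist",s); print(n,tocab(P).round(4))
E
```

```text
rib1 [-0.1169  0.027   0.022 ]
rib2 [-0.1175 -0.0205  0.022 ]
wallL [-0.1157  0.0735  0.036 ]
wallR in [-0.1621 -0.0582  0.03  ]
wallR [-0.0657 -0.0726  0.036 ]
sc2 [-0.0491 -0.0678  0.058 ]
kit [-0.1067  0.0503  0.029 ]
mid [-0.109   0.0016  0.029 ]
reel [-0.1079 -0.0405  0.089 ]
```

Call:
move_arm:
  motion: [-0.002, 0.0045, 0, 0, 0, 0.002, 0.02, 0, 0, 0.015, 0, 0, 0, 0.02, 0, 0, 0.02, 0, 0, 0, 0.02, 0, 0, 0.013, 0, 0, 0, 0.02, 0, 0, 0, 0, 0, 0, 0.02]

```text
clock: 28.28
position: [0.5149, -0.1862, 0.0311]
tcp_rot: [-0.001, 0.999, -0.035, -0.004]
contact_force: [0.3, -0.1, 0.0]
gripper_width: 0.0305
```

Call:
move_arm:
  motion: [0, 0, 0, 0, 0, 0, 0.02, 0, 0, 0.001, 0, 0, 0, 0.02, 0, 0, 0.001, 0, 0, 0, 0.02, 0, 0, 0.001, 0, 0, 0, 0.02, 0, 0, 0, 0, 0, 0, 0.02]

```text
clock: 28.7
position: [0.5166, -0.1861, 0.0301]
tcp_rot: [-0.001, 0.999, -0.035, -0.002]
contact_force: [-0.3, -0.4, -0.0]
gripper_width: 0.0305
```

```bash
python3 - <<'E'
from h import *
s=show(); print(tocab(s["position"]))
E
```

```text
t 28.70 p [ 0.5166 -0.1861  0.0301] yaw -0.071 F [-0.3 -0.4 -0. ] M [ 0.02  0.01 -0.05] w 0.0305 q [ 0.56  0.98 -0.51  1.91  0.96  0.52 -0.71]
[-0.11117863 -0.04910875  0.03011613]
```

Call:
move_arm:
  motion: [0, -0.001, 0.001, 0, 0, 0, 0.02, 0, 0, 0.0005, 0, 0, 0, 0.02, 0, 0, 0.0005, 0, 0, 0, 0.02, 0, 0, 0, 0, 0, 0, 0.02, 0, 0, 0, 0, 0, 0, 0.02]

```text
clock: 29.12
position: [0.5164, -0.185, 0.0277]
tcp_rot: [-0.001, 0.999, -0.035, -0.002]
contact_force: [-0.4, 0.8, -0.4]
gripper_width: 0.0307
```

Call:
move_arm:
  motion: [0, 0, 0.001, 0, 0, 0, 0.02, 0, 0, 0.0005, 0, 0, 0, 0.02, 0, 0, 0, 0, 0, 0, 0.02, 0, 0, 0, 0, 0, 0, 0.02, 0, 0, 0, 0, 0, 0, 0.02]

```text
clock: 29.53
position: [0.5165, -0.185, 0.0264]
tcp_rot: [-0.001, 0.999, -0.035, -0.002]
contact_force: [-0.8, -0.2, 3.3]
gripper_width: 0.0304
```

Touching the floor (3 N), so I'll release.

Call:
move_arm:
  motion: [0, 0, 0, 0, 0, 0, 0.045, 0, 0, 0, 0, 0, 0, 0.05, 0, 0, -0.01, 0, 0, 0, 0.05, 0, 0, -0.03, 0, 0, 0, 0.05, 0, 0, -0.03, 0, 0, 0, 0.05]

```text
clock: 29.95
position: [0.5157, -0.1848, 0.0966]
tcp_rot: [-0.002, 0.999, -0.035, -0.004]
contact_force: [1.1, -0.4, 1.3]
gripper_width: 0.0503
```

Call:
move_arm:
  motion: [0, 0, -0.03, 0, 0, 0, 0.05, 0, 0.03, -0.03, 0, 0, 0, 0.03, 0, 0.02, 0, 0, 0, 0, 0.03, 0, 0, 0, 0, 0, 0, 0.03, 0, 0, 0, 0, 0, 0, 0.03]

```text
clock: 30.37
position: [0.5129, -0.2364, 0.1562]
tcp_rot: [-0.001, 0.999, -0.037, -0.002]
contact_force: [-0.2, 0.5, -0.8]
gripper_width: 0.0301
```

Call:
move_arm:
  motion: [0, 0, 0, 0, 0, 0, 0.03, 0, 0, 0, 0, 0, 0, 0.03, 0, 0, 0, 0, 0, 0, 0.03, 0, 0, 0, 0, 0, 0, 0.03, 0, 0, 0, 0, 0, 0, 0.03]

```text
clock: 30.78
position: [0.5135, -0.2339, 0.1554]
tcp_rot: [-0.001, 0.999, -0.035, -0.002]
contact_force: [0.6, -1.0, -0.1]
gripper_width: 0.0298
```

```bash
python3 - <<'E'
from h import *
s=show(); print(tocab(s["position"])); save("wrist","w19.png"); save("top","t19.png",(200,120,500,340),2.5)
E
```

```text
t 30.78 p [ 0.5135 -0.2339  0.1554] yaw -0.069 F [ 0.6 -1.  -0.1] M [-0.05 -0.01  0.  ] w 0.0298 q [ 0.75  0.82 -0.71  1.81  0.73  0.79 -0.41]
[-0.11090095 -0.09699735  0.15538631]
```

View pics/w19.png

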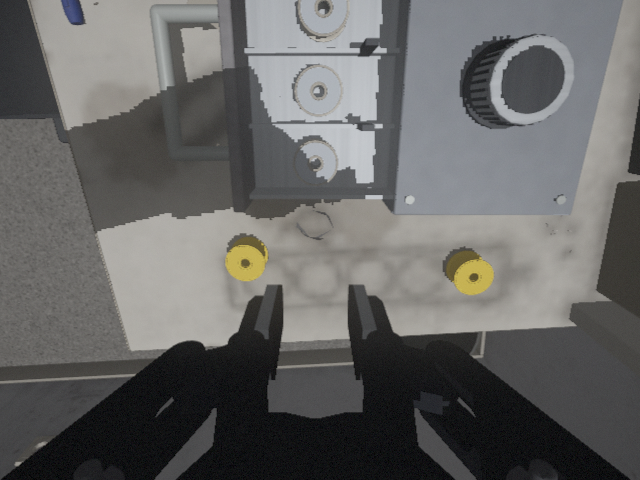

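View pics/t19.png

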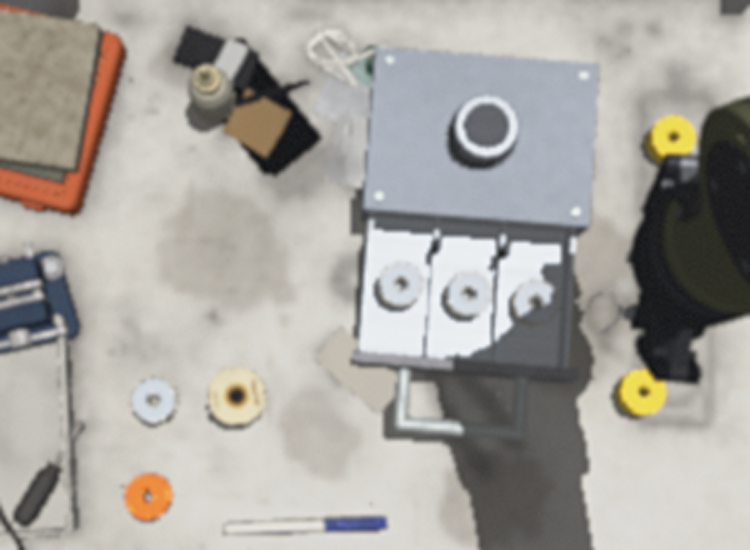

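All three bays now show a flat small reel, at (400,285), (467,295) and (531,300) in the top crop. Next I'll grip the handle and close the drawer.

Call:
move_arm:
  motion: [-0.025, -0.025, 0, 0, 0, 0, 0.03, -0.025, -0.025, 0, 0, 0, 0, 0.03, -0.025, -0.025, 0, 0, 0, 0, 0.03, -0.0245, -0.022, 0, 0, 0, 0, 0.03, 0, 0, 0, 0, 0, 0, 0.03]

```text
clock: 31.3
position: [0.4156, -0.1263, 0.1565]
tcp_rot: [-0.002, 1.0, -0.031, -0.005]
contact_force: [-0.4, -0.3, -0.0]
gripper_width: 0.0297
```

Call:
move_arm:
  motion: [0, 0, 0.03, 0, 0, 0, 0.03, 0, 0, 0.01, 0, 0, 0, 0.03, 0, 0, 0, 0, 0, 0, 0.03, 0, 0, 0, 0, 0, 0, 0.03, 0, 0, 0, 0, 0, 0, 0.03]

```text
clock: 31.72
position: [0.4215, -0.1308, 0.1167]
tcp_rot: [-0.001, 0.999, -0.035, -0.002]
contact_force: [0.0, -0.6, -0.4]
gripper_width: 0.03
```

```bash
python3 - <<'E'
from h import *
s=show(); print(tocab(s["position"])); go(cab(-.2105,0,.036),Y); print(s["joints"])
E
```

```text
t 31.72 p [ 0.4215 -0.1308  0.1167] yaw -0.071 F [ 0.  -0.6 -0.4] M [-0.03 -0.02 -0.03] w 0.0300 q [ 0.53  0.75 -0.54  2.2   0.96  0.44 -0.86]
[-0.20997711 -0.00064859  0.11670378]
shift(tool) [-0.0003 -0.0005  0.0807] turn [-0.002  0.003  0.   ] rows>=1.9 yaw now -0.071
[ 0.53038934  0.75368518 -0.53681234  2.20259972  0.95884451  0.43937577
 -0.86198089]
```

Different arm posture now, well away from the joint-6 limit.

Call:
move_arm:
  motion: [0, 0, 0.02, 0, 0, 0, 0.03, 0, 0, 0.03, 0, 0, 0, 0.03, 0, 0, 0.02, 0, 0, 0, 0.03, 0, 0, 0.01, 0, 0, 0, 0.03, 0, 0, 0, 0, 0, 0, 0.03]

```text
clock: 32.13
position: [0.4208, -0.1302, 0.0352]
tcp_rot: [-0.001, 0.999, -0.034, -0.003]
contact_force: [-0.4, 0.1, -0.5]
gripper_width: 0.0301
```

Call:
move_arm:
  motion: [0, 0, 0, 0, 0, 0, 0.005, 0, 0, 0, 0, 0, 0, 0, 0, 0, 0, 0, 0, 0, 0, 0, 0, 0, 0, 0, 0, 0, 0, 0, 0, 0, 0, 0, 0]

```text
clock: 32.55
position: [0.4217, -0.1307, 0.0371]
tcp_rot: [-0.001, 0.999, -0.036, -0.001]
contact_force: [1.4, 0.3, 5.8]
gripper_width: 0.0077
```

```bash
python3 - <<'E'
from h import *
s=show(); print(tocab(s["position"]))
E
```

```text
t 32.55 p [ 0.4217 -0.1307  0.0371] yaw -0.071 F [1.4 0.3 5.8] M [ 0.11 -0.36 -0.01] w 0.0077 q [ 0.32  0.89 -0.19  2.24  1.43  0.15 -1.3 ]
[-0.20981778 -0.00057248  0.03707168]
```

Call:
move_arm:
  motion: [0.004, 0, 0, 0, 0, 0, 0, 0.007, 0, 0, 0, 0, 0, 0, 0.009, 0, 0, 0, 0, 0, 0, 0.009, 0, 0, 0, 0, 0, 0, 0.009, 0, 0, 0, 0, 0, 0]

```text
clock: 32.97
position: [0.4578, -0.1332, 0.0371]
tcp_rot: [-0.001, 0.999, -0.035, -0.002]
contact_force: [-1.1, 0.5, 7.1]
gripper_width: 0.0079
```

Call:
move_arm:
  motion: [0.009, 0, 0, 0, 0, 0, 0, 0.009, 0, 0, 0, 0, 0, 0, 0.009, 0, 0, 0, 0, 0, 0, 0.009, 0, 0, 0, 0, 0, 0, 0.008, 0, 0, 0, 0, 0, 0]

```text
clock: 33.38
position: [0.5023, -0.1363, 0.0371]
tcp_rot: [-0.001, 0.999, -0.035, -0.002]
contact_force: [-2.2, 0.4, 9.3]
gripper_width: 0.0077
```

Call:
move_arm:
  motion: [0.006, 0, 0, 0, 0, 0, 0, 0.005, 0, 0, 0, 0, 0, 0, 0.004, 0, 0, 0, 0, 0, 0, 0.003, 0, 0, 0, 0, 0, 0, 0.002, 0, 0, 0, 0, 0, 0]

```text
clock: 33.8
position: [0.5224, -0.1377, 0.037]
tcp_rot: [-0.001, 0.999, -0.035, -0.002]
contact_force: [-1.6, 0.9, 10.2]
gripper_width: 0.0076
```

```bash
python3 - <<'E'
from h import *
s=show(); print(tocab(s["position"]))
E
```

```text
t 33.80 p [ 0.5224 -0.1377  0.037 ] yaw -0.071 F [-1.6  0.9 10.2] M [0.15 0.34 0.03] w 0.0076 q [ 0.47  0.96 -0.51  1.94  0.96  0.51 -0.8 ]
[-0.10883517 -0.000417    0.03704436]
```

Call:
move_arm:
  motion: [0.001, 0, 0, 0, 0, 0, 0, 0.001, 0, 0, 0, 0, 0, 0, 0.001, 0, 0, 0, 0, 0, 0, 0.001, 0, 0, 0, 0, 0, 0, 0, 0, 0, 0, 0, 0, 0]

```text
clock: 34.22
position: [0.5244, -0.1378, 0.037]
tcp_rot: [-0.001, 0.999, -0.035, -0.003]
contact_force: [-3.7, 1.1, 13.0]
gripper_width: 0.0078
```

```bash
python3 - <<'E'
from h import *
s=show(); print(tocab(s["position"]))
E
```

```text
t 34.22 p [ 0.5244 -0.1378  0.037 ] yaw -0.070 F [-3.7  1.1 13. ] M [0.28 1.   0.01] w 0.0078 q [ 0.47  0.97 -0.51  1.93  0.95  0.52 -0.79]
[-0.10684389 -0.00041722  0.03701599]
```

Call:
move_arm:
  motion: [0.001, 0, 0, 0, 0, 0, 0, 0.001, 0, 0, 0, 0, 0, 0, 0.001, 0, 0, 0, 0, 0, 0, 0, 0, 0, 0, 0, 0, 0, 0, 0, 0, 0, 0, 0, 0]

```text
clock: 34.63
position: [0.5244, -0.1378, 0.037]
tcp_rot: [-0.0, 0.999, -0.035, -0.006]
contact_force: [-9.5, 3.0, 18.7]
gripper_width: 0.0077
```

```bash
python3 - <<'E'
from h import *
s=show(); print(tocab(s["position"]))
E
```

```text
t 34.63 p [ 0.5244 -0.1378  0.037 ] yaw -0.070 F [-9.5  3.  18.7] M [ 0.45  2.14 -0.02] w 0.0077 q [ 0.47  0.97 -0.52  1.92  0.94  0.53 -0.79]
[-0.10678998 -0.0004267   0.03696165]
```

Home: no further motion at about 9 N. Release and go to the knob.

Call:
move_arm:
  motion: [-0.003, 0, 0, 0, 0, 0, 0.03, 0, 0, 0, 0, 0, 0, 0.03, 0, 0, 0, 0, 0, 0, 0.03, 0, 0, -0.03, 0, 0, 0, 0.03, 0, 0, -0.03, 0, 0, 0, 0.03]

```text
clock: 35.05
position: [0.5254, -0.1382, 0.0951]
tcp_rot: [-0.001, 0.999, -0.035, -0.004]
contact_force: [-0.1, -0.4, 1.2]
gripper_width: 0.0301
```

Call:
move_arm:
  motion: [0, 0, -0.03, 0, 0, 0, 0.07, 0.03, 0, 0, 0, 0, 0, 0.07, 0.035, 0, 0, 0, 0, 0, 0.07, 0.035, 0, 0, 0, 0, 0, 0.07, 0, 0, 0, 0, 0, 0, 0.07]

```text
clock: 35.47
position: [0.6337, -0.1456, 0.1262]
tcp_rot: [-0.002, 0.999, -0.037, 0.003]
contact_force: [0.4, 0.1, -0.0]
gripper_width: 0.0701
```

Call:
move_arm:
  motion: [0, 0, 0, 0, 0, 0, 0.07, 0, 0, 0, 0, 0, 0, 0.07, 0, 0, 0, 0, 0, 0, 0.07, 0, 0, 0, 0, 0, 0, 0.07, 0, 0, 0, 0, 0, 0, 0.07]

```text
clock: 35.88
position: [0.6256, -0.1455, 0.1254]
tcp_rot: [-0.001, 0.999, -0.035, -0.002]
contact_force: [0.4, 0.1, 0.4]
gripper_width: 0.0701
```

```bash
python3 - <<'E'
from h import *
s=show(); print(tocab(s["position"])); go([.6306,-.1442,.08],Y)
E
```

```text
t 35.88 p [ 0.6256 -0.1455  0.1254] yaw -0.070 F [0.4 0.1 0.4] M [-0.02  0.02 -0.04] w 0.0701 q [ 0.51  0.94 -0.68  1.59  0.72  0.88 -0.52]
[-0.005395   -0.00085421  0.12536868]
shift(tool) [ 0.0052 -0.0015  0.0453] turn [-0.002  0.005  0.001] rows>=1.1 yaw now -0.070
```

Call:
move_arm:
  motion: [0.005, -0.0015, 0.02, 0, 0, 0, 0.07, 0, 0, 0.02, 0, 0, 0, 0.07, 0, 0, 0.005, 0, 0, 0, 0.07, 0, 0, 0, 0, 0, 0, 0.04, 0, 0, 0, 0, 0, 0, 0.02]

```text
clock: 36.3
position: [0.6312, -0.1441, 0.0807]
tcp_rot: [-0.001, 0.999, -0.035, -0.002]
contact_force: [1.5, -0.3, 0.2]
gripper_width: 0.0471
```

Call:
move_arm:
  motion: [0, 0, 0, 0, 0, 0, 0, 0, 0, 0, 0, 0, 0, 0, 0, 0, 0, 0, 0, 0, 0, 0, 0, 0, 0, 0, -0.05, 0, 0, 0, 0, 0, 0, -0.05, 0]

```text
clock: 36.72
position: [0.6323, -0.1441, 0.0816]
tcp_rot: [-0.001, 1.0, 0.016, -0.001]
contact_force: [1.4, -0.1, 2.6]
gripper_width: 0.042
```

Call:
move_arm:
  motion: [0, 0, 0, 0, 0, -0.12, 0, 0, 0, 0, 0, 0, -0.12, 0, 0, 0, 0, 0, 0, -0.12, 0, 0, 0, 0, 0, 0, -0.12, 0, 0, 0, 0, 0, 0, -0.12, 0]

```text
clock: 37.13
position: [0.6327, -0.144, 0.0816]
tcp_rot: [-0.001, 0.95, 0.312, -0.0]
contact_force: [2.1, -0.2, 1.4]
gripper_width: 0.0418
```

Call:
move_arm:
  motion: [0, 0, 0, 0, 0, -0.12, 0, 0, 0, 0, 0, 0, -0.12, 0, 0, 0, 0, 0, 0, -0.12, 0, 0, 0, 0, 0, 0, -0.12, 0, 0, 0, 0, 0, 0, -0.12, 0]

```text
clock: 37.55
position: [0.6329, -0.1437, 0.0816]
tcp_rot: [-0.001, 0.815, 0.579, 0.001]
contact_force: [3.0, 1.8, -0.2]
gripper_width: 0.0422
```

Call:
move_arm:
  motion: [0, 0, 0, 0, 0, -0.1, 0, 0, 0, 0, 0, 0, -0.1, 0, 0, 0, 0, 0, 0, 0, 0, 0, 0, 0, 0, 0, 0, 0, 0, 0, 0, 0, 0, 0, 0]

```text
clock: 37.97
position: [0.633, -0.1435, 0.0815]
tcp_rot: [-0.001, 0.756, 0.655, 0.001]
contact_force: [5.0, 1.6, 3.1]
gripper_width: 0.0421
```

```bash
python3 - <<'E'
from h import *
s=show(); print(tocab(s["position"]))
E
```

```text
t 37.97 p [ 0.633  -0.1435  0.0815] yaw 1.427 F [5.  1.6 3.1] M [ 0.04 -0.91  0.07] w 0.0421 q [ 0.62  1.11 -0.96  1.58  1.02  1.03  0.77]
[0.00186167 0.00162998 0.08154076]
```

Turned back by 1.5 rad. Now release, turn the tool back and go to the handle.

Call:
move_arm:
  motion: [0, 0, 0, 0, 0, 0, 0.07, 0, 0, 0, 0, 0, 0, 0.07, 0, 0, 0, 0, 0, 0, 0.07, 0, 0, -0.03, 0, 0, 0, 0.07, 0, 0, -0.03, 0, 0, 0, 0.07]

```text
clock: 38.38
position: [0.629, -0.145, 0.1385]
tcp_rot: [-0.004, 0.755, 0.655, -0.004]
contact_force: [1.5, -0.1, 0.1]
gripper_width: 0.0699
```

Call:
move_arm:
  motion: [0, 0, 0, 0, 0, 0.12, 0.03, 0, 0, 0, 0, 0, 0.12, 0.03, 0, 0, 0, 0, 0, 0.12, 0.03, 0, 0, 0, 0, 0, 0.12, 0.03, 0, 0, 0, 0, 0, 0.12, 0.03]

```text
clock: 38.8
position: [0.6305, -0.1448, 0.1398]
tcp_rot: [-0.002, 0.917, 0.4, -0.003]
contact_force: [-0.8, -0.5, -0.3]
gripper_width: 0.0302
```

Call:
move_arm:
  motion: [0, 0, 0, 0, 0, 0.12, 0.03, 0, 0, 0, 0, 0, 0.12, 0.03, 0, 0, 0, 0, 0, 0.12, 0.03, 0, 0, 0, 0, 0, 0.12, 0.03, 0, 0, 0, 0, 0, 0.12, 0.03]

```text
clock: 39.22
position: [0.6305, -0.1447, 0.1398]
tcp_rot: [-0.001, 0.994, 0.111, -0.003]
contact_force: [1.2, 1.3, 0.4]
gripper_width: 0.03
```

Call:
move_arm:
  motion: [0, 0, 0, 0, 0, 0.12, 0.03, 0, 0, 0, 0, 0, 0.12, 0.03, 0, 0, 0, 0, 0, 0.06, 0.03, -0.03, 0, 0, 0, 0, 0, 0.03, -0.03, 0, 0, 0, 0, 0, 0.03]

```text
clock: 39.63
position: [0.5712, -0.1398, 0.1402]
tcp_rot: [-0.001, 0.999, -0.036, -0.002]
contact_force: [0.3, -0.3, 0.1]
gripper_width: 0.0297
```

Call:
move_arm:
  motion: [-0.03, 0, 0, 0, 0, 0, 0.03, -0.015, 0, 0, 0, 0, 0, 0.03, 0, 0, 0, 0, 0, 0, 0.03, 0, 0, 0, 0, 0, 0, 0.03, 0, 0, 0, 0, 0, 0, 0.03]

```text
clock: 40.05
position: [0.5278, -0.137, 0.1409]
tcp_rot: [-0.001, 0.999, -0.036, -0.001]
contact_force: [0.2, -0.2, 0.6]
gripper_width: 0.0303
```

```bash
python3 - <<'E'
from h import *
s=show(); print(tocab(s["position"])); go(cab(-.107,0,.036),Y)
E
```

```text
t 40.05 p [ 0.5278 -0.137   0.1409] yaw -0.071 F [ 0.2 -0.2  0.6] M [-0.01 -0.01  0.02] w 0.0303 q [ 0.55  0.81 -0.66  1.88  0.75  0.71 -0.62]
[-0.10346094  0.00064278  0.14089189]
shift(tool) [-0.0032  0.0009  0.1049] turn [-0.002  0.003 -0.   ] rows>=2.5 yaw now -0.071
```

Call:
move_arm:
  motion: [-0.003, 0, 0.03, 0, 0, 0, 0.03, 0, 0, 0.03, 0, 0, 0, 0.03, 0, 0, 0.03, 0, 0, 0, 0.03, 0, 0, 0.015, 0, 0, 0, 0.03, 0, 0, 0, 0, 0, 0, 0.03]

```text
clock: 40.47
position: [0.5226, -0.136, 0.0325]
tcp_rot: [-0.001, 0.999, -0.035, -0.004]
contact_force: [-1.0, 1.0, 0.1]
gripper_width: 0.0295
```

Call:
move_arm:
  motion: [0, 0, 0, 0, 0, 0, 0.005, 0, 0, 0, 0, 0, 0, 0, 0, 0, 0, 0, 0, 0, 0, 0, 0, 0, 0, 0, 0, 0, 0, 0, 0, 0, 0, 0, 0]

```text
clock: 40.88
position: [0.5244, -0.136, 0.0365]
tcp_rot: [-0.001, 0.999, -0.035, -0.001]
contact_force: [1.0, 0.9, -3.6]
gripper_width: 0.0077
```

Call:
move_arm:
  motion: [-0.002, 0, 0, 0, 0, 0, 0, -0.002, 0, 0, 0, 0, 0, 0, -0.002, 0, 0, 0, 0, 0, 0, -0.002, 0, 0, 0, 0, 0, 0, 0, 0, 0, 0, 0, 0, 0]

```text
clock: 41.3
position: [0.5154, -0.1354, 0.0364]
tcp_rot: [-0.001, 0.999, -0.035, -0.002]
contact_force: [-0.3, 1.7, 3.3]
gripper_width: 0.0078
```

```bash
python3 - <<'E'
from h import *
s=show(); print(tocab(s["position"]))
E
```

```text
t 41.30 p [ 0.5154 -0.1354  0.0364] yaw -0.070 F [-0.3  1.7  3.3] M [ 0.42 -0.13 -0.01] w 0.0078 q [ 0.45  0.95 -0.48  1.96  0.96  0.48 -0.81]
[-0.11600034  0.00135508  0.03641757]
```

Call:
move_arm:
  motion: [-0.002, 0, 0, 0, 0, 0, 0, -0.002, 0, 0, 0, 0, 0, 0, -0.002, 0, 0, 0, 0, 0, 0, -0.001, 0, 0, 0, 0, 0, 0, -0.001, 0, 0, 0, 0, 0, 0]

```text
clock: 41.72
position: [0.5107, -0.1351, 0.0364]
tcp_rot: [-0.002, 0.999, -0.035, 0.001]
contact_force: [9.0, 1.1, -1.0]
gripper_width: 0.0078
```

```bash
python3 - <<'E'
from h import *
s=show(); print(tocab(s["position"]))
E
```

```text
t 41.72 p [ 0.5107 -0.1351  0.0364] yaw -0.070 F [ 9.   1.1 -1. ] M [ 0.11 -1.89  0.06] w 0.0078 q [ 0.45  0.95 -0.46  1.98  0.98  0.45 -0.83]
[-0.12065812  0.001381    0.03642515]
```

It holds: a dead stop at the same 13–14 mm with 9 N. Push it home.

Call:
move_arm:
  motion: [0.005, 0, 0, 0, 0, 0, 0, 0.005, 0, 0, 0, 0, 0, 0, 0.004, 0, 0, 0, 0, 0, 0, 0.003, 0, 0, 0, 0, 0, 0, 0.002, 0, 0, 0, 0, 0, 0]

```text
clock: 42.13
position: [0.5245, -0.1361, 0.0363]
tcp_rot: [-0.001, 0.999, -0.035, -0.004]
contact_force: [-8.2, 2.4, 15.4]
gripper_width: 0.0079
```

Call:
move_arm:
  motion: [0.001, 0, 0, 0, 0, 0, 0, 0.001, 0, 0, 0, 0, 0, 0, 0.001, 0, 0, 0, 0, 0, 0, 0, 0, 0, 0, 0, 0, 0, 0, 0, 0, 0, 0, 0, 0]

```text
clock: 42.55
position: [0.5246, -0.1361, 0.0362]
tcp_rot: [-0.001, 0.999, -0.035, -0.006]
contact_force: [-8.3, 3.9, 18.6]
gripper_width: 0.008
```

```bash
python3 - <<'E'
from h import *
s=show(); print(tocab(s["position"]))
E
```

```text
t 42.55 p [ 0.5246 -0.1361  0.0362] yaw -0.070 F [-8.3  3.9 18.6] M [ 0.82  1.8  -0.08] w 0.0080 q [ 0.46  0.97 -0.5   1.92  0.93  0.52 -0.78]
[-0.10680142  0.00133145  0.03623916]
```

Call:
move_arm:
  motion: [-0.003, 0, 0, 0, 0, 0, 0.03, 0, 0, 0, 0, 0, 0, 0.03, 0, 0, 0, 0, 0, 0, 0.03, 0, 0, 0, 0, 0, 0, 0.03, 0, 0, -0.02, 0, 0, 0, 0.03]

```text
clock: 42.97
position: [0.5243, -0.1371, 0.0532]
tcp_rot: [-0.001, 0.999, -0.035, -0.005]
contact_force: [-0.1, 0.2, -0.6]
gripper_width: 0.0302
```

Call:
move_arm:
  motion: [0, 0, -0.03, 0, 0, 0, 0.03, 0, 0, -0.04, 0, 0, 0, 0.03, 0, 0, -0.04, 0, 0, 0, 0.03, -0.02, 0.03, 0, 0, 0, 0, 0.03, -0.02, 0.035, 0, 0, 0, 0, 0.03]

```text
clock: 43.38
position: [0.4857, -0.197, 0.1687]
tcp_rot: [-0.001, 0.999, -0.033, 0.002]
contact_force: [0.5, -1.9, -0.9]
gripper_width: 0.0302
```

Call:
move_arm:
  motion: [-0.02, 0.035, 0, 0, 0, 0, 0.03, -0.01, 0.035, 0, 0, 0, 0, 0.03, 0, 0.035, 0, 0, 0, 0, 0.03, 0, 0.03, 0, 0, 0, 0, 0.03, 0, 0, 0, 0, 0, 0, 0.03]

```text
clock: 43.8
position: [0.4401, -0.3402, 0.1646]
tcp_rot: [0.002, 0.999, -0.041, -0.003]
contact_force: [-0.3, -1.2, -0.8]
gripper_width: 0.03
```

```bash
python3 - <<'E'
from h import *
s=show(); _,im=save("top","t20.png"); o=im[120:260,330:470]; cv2.imwrite("pics/t20c.png",cv2.resize(o,None,fx=4,fy=4,interpolation=cv2.INTER_CUBIC)); 
E
```

```text
t 43.80 p [ 0.4401 -0.3402  0.1646] yaw -0.083 F [-0.3 -1.2 -0.8] M [-0.07  0.06  0.  ] w 0.0300 q [ 0.98  0.8  -0.72  1.83  0.73  0.8  -0.21]
```

View pics/t20.png

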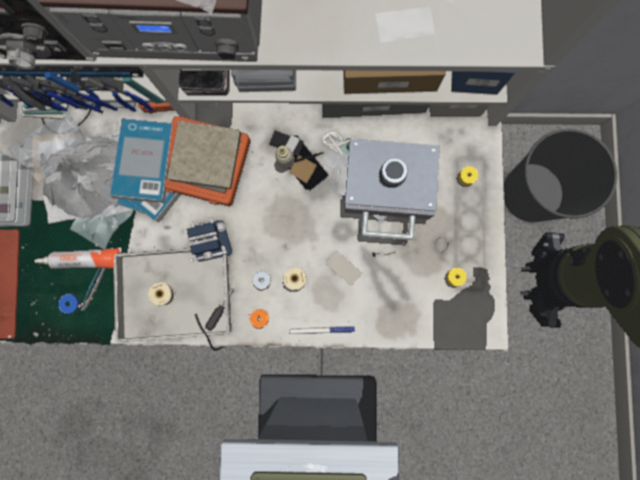

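View pics/t20c.png

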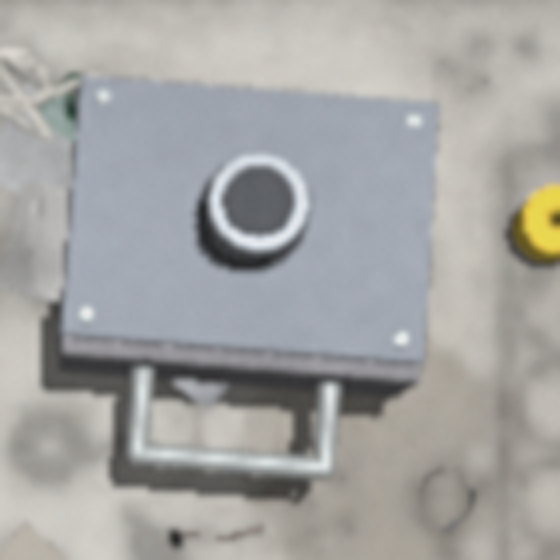

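The top view matches the start: handle bar at crop row 460, drawer shut. The big reel is in the tray at (160,293). The big spare (294,279), the bottle (284,153) and the unused spare (262,281) have not moved.

Call:
move_arm:
  motion: [0, 0, 0, 0, 0, 0, 0.03, 0, 0, 0, 0, 0, 0, 0.03, 0, 0, 0, 0, 0, 0, 0.03, 0, 0, 0, 0, 0, 0, 0.03, 0, 0, 0, 0, 0, 0, 0.03]

```text
clock: 44.27
position: [0.4434, -0.3305, 0.1658]
tcp_rot: [-0.001, 0.999, -0.034, -0.002]
contact_force: [-0.1, 0.3, 0.2]
gripper_width: 0.03
```

```bash
python3 -c "
from cell import bot
print(bot.finish_job())"
```

```text
the job is handed in; nothing more can be done
None
```

The job is done and handed in at about 44 s. The drawer is locked and fully home with a small reel lying flat in every bay.

- **Opening:** the first pull stopped dead after about 13 mm, so I pushed the drawer home and turned the knob 1.5 rad. It then opened freely.
- **Reels:** the big reel from the middle bay now lies flat in the white tray. Two silver spares fill the middle and right bays; the left bay already held a small reel. Pictures before closing showed one flat small reel in each bay.
- **Locking:** I pushed the drawer shut and turned the knob back 1.5 rad. A tug of about 9 N met a dead stop at 13–14 mm, the same as when it was first locked. I then pushed it home again.
- **Last check:** the final top view shows the drawer shut as at the start. The big spare, the bottle, the third spare and the orange and yellow reels are where they were.

One reading was rougher than planned. Setting the first spare into the middle bay gave a brief wrist force of 49 N as the reel met the bay floor. That is under the 120 N wrist limit, and the load was on the gripped reel rather than the gripper's body. I lowered the second spare more slowly, at about 3 N.

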